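# Shut down the headset corner: batteries to the charger, headsets on the rail

## Task

Pack up the sound kit after the shoot: flip the recorder's power toggle fully to off, and only then slide its battery out of the side slot. Put that battery and every loose battery pack flat and fully home in vacant bays of the charger, without disturbing the packs already charging, and hang every headset by its headband over the rail's bar, between the posts, one ear cup on each side. Leave the multimeter, thread spool and tape roll where they are.

Things in the scene. Friction and masses are not known exactly. Their poses are not given: they have to be found in the camera images.
- charger: six-bay charger, grey block 176 x 212 x 35 mm (its x, y, z), fixed; origin under its centre. Six bays open at the top, 74 (x) x 42 (y) x 12 mm deep: bays 1-3 at x = -42 mm, y = -70, 0, +70 mm; bays 4-6 at x = +42 mm, same y. A pack lies flat in a bay, long side along x, either way round; its centre is then 39 mm above the bench, its top 20 mm above the charger's top (35 mm)
- bay1 (a point): centre of the floor of bay 1, 23 mm above the bench; axes as the charger's
- rail: headset rail, fixed: steel base 130 x 260 x 8 mm (its x, y, z), two 18 mm posts at y = -115 and +115 mm, and a horizontal aluminium bar 28 mm thick along its y, 256 mm long with small end caps; origin under the base's centre. There is room for two headsets, about 60 mm either side of the bar's middle
- bar_mid (a point): middle of the rail's bar, on the bar's axis, 171 mm above the bench (bar top 185 mm); axes as the rail's. The crown centre of a hung headset is 21 mm above the bar's axis
- recorder: portable sound recorder, grey case 150 x 170 x 62 mm (its x, y, z), fixed; origin under its centre. On top: display, four knobs 7 mm high, power toggle. In its -x side is the battery slot, 42 wide, 36 high, 48 mm deep, floor 10 mm above the bench, closed above: the battery leaves only by sliding straight out along the recorder's -x
- slot_mouth (a point): centre of the slot's mouth in the recorder's -x side, about 26 mm above the bench; axes as the recorder's
- power (a joint): the recorder's power toggle, a metal bat lever 30 mm long on the case's top, swinging along the recorder's x. +0.45 rad: leaning towards the slot side (-x), on; -0.45 rad: leaning away from it (+x), off; these are the stops. It stays where it is left; about 1 N at its tip moves it
- power_pivot (a point): pivot of the power toggle, at recorder x +10 mm, y +52 mm, 2 mm above the case's top (64 mm above the bench); axes as the recorder's
- PR_mid (a point): the recorder's battery: battery pack, a white block 70 x 38 x 32 mm (local x, y, z) with dark bands near its ends, about 0.13 kg, either end alike; the point is its centre, z up as it lies flat. At the start in the slot, about 25 mm sticking out, long axis along the recorder's x, underside 10 mm above the bench
- P1_mid (a point): loose spent battery pack, a white block 70 x 38 x 32 mm (local x, y, z) with dark bands near its ends, about 0.13 kg, either end alike; the point is its centre, z up as it lies flat. Lies on the bench; may be absent
- P2_mid (a point): loose spent battery pack, a white block 70 x 38 x 32 mm (local x, y, z) with dark bands near its ends, about 0.13 kg, either end alike; the point is its centre, z up as it lies flat. Lies on the bench; may be absent
- P3_mid (a point): loose spent battery pack, a white block 70 x 38 x 32 mm (local x, y, z) with dark bands near its ends, about 0.13 kg, either end alike; the point is its centre, z up as it lies flat. Lies on the bench; may be absent
- C1_mid (a point): pack already charging in bay 1 if present (absent: that bay is vacant): same size and axes as the other packs; the point is its centre
- C2_mid (a point): pack already charging in bay 2 if present (absent: that bay is vacant): same size and axes as the other packs; the point is its centre
- C3_mid (a point): pack already charging in bay 3 if present (absent: that bay is vacant): same size and axes as the other packs; the point is its centre
- C4_mid (a point): pack already charging in bay 4 if present (absent: that bay is vacant): same size and axes as the other packs; the point is its centre
- C5_mid (a point): pack already charging in bay 5 if present (absent: that bay is vacant): same size and axes as the other packs; the point is its centre
- C6_mid (a point): pack already charging in bay 6 if present (absent: that bay is vacant): same size and axes as the other packs; the point is its centre
- H1_crown (a point): headset standing on its ear cups, 172 mm tall, 0.24 kg; may be absent. The point is the centre of the headband's crown pad, a flat grey padded block 50 x 30 x 18 mm (local x, y, z), a groove 16 mm wide across its underside, 163 mm up while standing. Local x runs from cup to cup, z up. Ear cups 34 x 62 x 72 mm, centred 66 mm either side, 98 mm apart inside, 166 mm over all; the band slopes down from the crown to them
- H2_crown (a point): headset standing on its ear cups, 172 mm tall, 0.24 kg; may be absent. The point is the centre of the headband's crown pad, a flat grey padded block 50 x 30 x 18 mm (local x, y, z), a groove 16 mm wide across its underside, 163 mm up while standing. Local x runs from cup to cup, z up. Ear cups 34 x 62 x 72 mm, centred 66 mm either side, 98 mm apart inside, 166 mm over all; the band slopes down from the crown to them
- multimeter: red multimeter 90 x 180 x 40 mm lying beyond the charger, bystander; origin under its centre
- spool: green thread spool, 52 mm across, 60 mm tall, bystander; origin under its centre
- tape: black webbing-tape roll, 84 mm across, 22 mm tall, bystander; origin under its centre
Things that resemble listed ones, but are neither listed nor needed, are in the scene too. Leave any red or yellow look-alike of the part that bears P2_mid alone.

How it is judged:
By the outcome, as a careful person would: the job done as asked, in the order asked, and still so for the second after the job is handed in, with the robot touching nothing.
Of H1, H2 only 1 to 2 are there at a start; the rules pass over those that are not, and their reading is None.
Of P1, P2, P3 only 2 to 3 are there at a start; the rules pass over those that are not, and their reading is None.
Of C1, C2, C3, C4, C5, C6 only 1 to 2 are there at a start; the rules pass over those that are not, and their reading is None.
At some moment in a run one of P1, P2, P3 may be knocked a few centimetres aside while the robot is not near it.
It also fails if it takes over 210 s, if anything falls off the work surface, if the arm or the gripper's body presses on something with over 40 N, if the wrist force passes 120 N, or if a joint passes its speed limit or range.

## Robot

A 7-joint arm with a two-finger parallel gripper is mounted at the origin on the work surface. World frame = base frame: x ahead of the robot, y to its left, z up, the work surface at z = 0. Lengths are in m, angles in rad, forces in N, time in s.
With the tool pointing down it reaches from about 0.425 to 0.925 m from the base axis. Payload 6.8 kg.
Tool frame: the origin (TCP) lies on the centre line of the jaws, within the pads' length; the fingertips stand 14 mm ahead of it and the grasp point (between the pads) lies 5 mm behind it (r.tips_ahead is the distance from the TCP to the fingertips, in m); z points along the fingers, y is the line along which they close (so a half turn about z gives the same grasp; the last joint's range is limited). The gripper opens to 85 mm and grips with 20 to 120 N. Pads are 22 mm wide; open, the fingers measure 114 mm over their backs; the gripper's body (76 mm by 85 mm) begins 54 mm behind the grasp point. The pads swing forward as they close: fully open they stand 13 mm farther back than shut.
Start: joints at [1.042, 0.477, 0.022, 1.555, -0.011, 1.109, -0.083], TCP at [0.276, -0.616, 0.245] pointing down, gripper open.
Joint ranges: [-2.96, 2.96], [-0.34, 2.1], [-1.41, 1.46], [0.24, 2.44], [-1.37, 4.51], [0.17, 1.92], [-2.96, 2.96]. Speed limits (rad/s): [2.39, 2.39, 3.14, 3.14, 3.14, 3.14, 3.14].

## Interface

Orientations are given as a rotation vector (axis times angle).
In Python, from bench import r, eyes gives the robot as it stands.
- The arm moves only by the tool step_arm, never from a script. Its argument "rows" is a list of rows, each a list of 6 numbers: the shift along the world's x, y, z in units of 60 cm (1.0 is 60 cm), then the turn, a rotation vector about the world's x, y, z in units of pi rad (1.0 is pi rad). In form: [[x, y, z, rx, ry, rz], ...]. A call has 1 to 5 rows; each row is the pose to reach, as a shift and turn from the pose commanded when the call began, turning the shorter way round; what a row does not reach only later rows make up. A row lasts 1/12 s, in which the tool goes at most 41.7 mm and 7.16 degrees, less where a joint would pass 70% of its speed; a pose out of reach is approached as far as the arm can. A call with a number of a shift or a turn outside -1 to 1 is refused whole. A call with a gripper value outside its range is refused whole. "jaw" is the closure, from 0 (fully open) to 1 (shut), set as the call begins (left out, the last holds). The fingers move at their own pace and stop on an object; "squeeze" is the grip in N (left out, the last holds). Time passes only in rows, so rows that repeat a pose let the fingers close. It gives the time, the measured TCP pose, the force, the opening and the grip force at its end, in the units of the state.
- r.get_obs(): the state, without advancing time (a new reading comes with each control period).
- eyes.grab_frame(name): name is "scene" or "top"; returns the picture (400x640x3 uint8, red, green, blue); there is no depth.
- eyes.camera_info(name): a dict with "mtx" (3x3 intrinsics, pixels), "extrinsics" (4x4, takes a point from camera to world coordinates). Camera axes: x right, y down, z forward; pixel columns grow to the right and rows downward; lengths in m; the calibration is good to about 2 mm. A picture is of the moment at which its call begins. camera_info takes no time and is no camera call.
- r.hand_in(): hands the job in; it is judged then, once.
The state is a dict: "clock": time; "joints": joint angles; "qvel": joint speeds; "tau": joint torques, N m; "tcp_pos": TCP position; "orientation": TCP orientation; "contact_force": force on the tool from outside, world axes, zero at the start; "moment": the same for the moment, N m; "grip_width": finger opening in m; "gripper_force": force on a finger pad.
Only numpy, scipy, OpenCV 4.12 (cv2) and the standard library are available. Lean on these libraries where they do the work, as an engineer would, in place of code of your own. Each camera call takes 0.05 s, during which the arm holds its last target. There are 200 camera calls.

## Working session

There is one attempt and no reset: what is moved stays moved. The work goes in short steps, Python scripts to look and compute and a tool call to move; the robot and the scene stay as the last step left them, time stands still between calls to the robot, and variables do not carry over. Pictures are saved under pics/ and viewed, at most 14 in all, crops included, and the job is handed in when it is done.

Besides the shell and the picture viewer there is one more tool, called after "Call:" as a command line: name --pt "numbers of a row" for each row, then --argument value for the rest. step_arm: Moves the arm, as the interface text tells. Shifts and turns lie within -1 to 1; 1 stands for 60 cm of shift or pi rad of turn. Its arguments: {"type":"object","properties":{"rows":{"type":"array"},"jaw":{"type":"number"},"squeeze":{"type":"number"}},"required":["rows"]}

```bash
ls; mkdir -p pics
python3 - <<'E'
from bench import r, eyes
import cv2
for n in ("scene","top"):
    im=eyes.grab_frame(n); cv2.imwrite(f"pics/{n}0.png",im[:,:,::-1])
    cv2.imwrite(f"pics/{n}0v.png",cv2.resize(im[:,:,::-1],(800,500),interpolation=cv2.INTER_CUBIC))
    c=eyes.camera_info(n); print(n,c["mtx"],c["extrinsics"])
print(r.get_obs())
E
```

```text
pics
scene [[375.85136683   0.         316.25058095]
 [  0.         375.85136683 203.38954135]
 [  0.           0.           1.        ]] [[-0.49512954  0.53962459 -0.68091999  1.36662437]
 [ 0.86879654  0.31317352 -0.38355563  0.41401367]
 [ 0.00627006 -0.78149066 -0.62388544  0.83008737]
 [ 0.          0.          0.          1.        ]]
top [[436.33405042   0.         317.21667187]
 [  0.         436.33405042 203.09270745]
 [  0.           0.           1.        ]] [[-0.01891502 -0.98137144  0.19118662  0.38349594]
 [-0.99975411  0.02077816  0.0077449  -0.02142726]
 [-0.01157313 -0.19099312 -0.98152315  1.15041287]
 [ 0.          0.          0.          1.        ]]
{'clock': 0.1, 'joints': array([ 1.04189183,  0.47772519,  0.02234697,  1.55632386, -0.01150172,
        1.1092937 , -0.08309698]), 'qvel': array([-0.00218855, -0.00159776, -0.00070706, -0.00246585, -0.00023471,
        0.00168746, -0.0012014 ]), 'tau': array([ 5.32342965e-03, -5.97762179e+01,  1.61451392e+00, -2.81954384e+01,
        1.29460066e-02,  5.07084100e-03, -5.04835862e-05]), 'tcp_pos': array([ 0.2755224 , -0.61566527,  0.24442993]), 'orientation': array([-3.07078196e+00, -6.55835491e-01,  7.11832636e-04]), 'contact_force': array([-0.01925047,  0.26233033, -0.37262658]), 'moment': array([ 0.03335523, -0.02408481, -0.0254045 ]), 'gripper_force': 0.0, 'grip_width': 0.08559965811861966}
```

View pics/top0v.png

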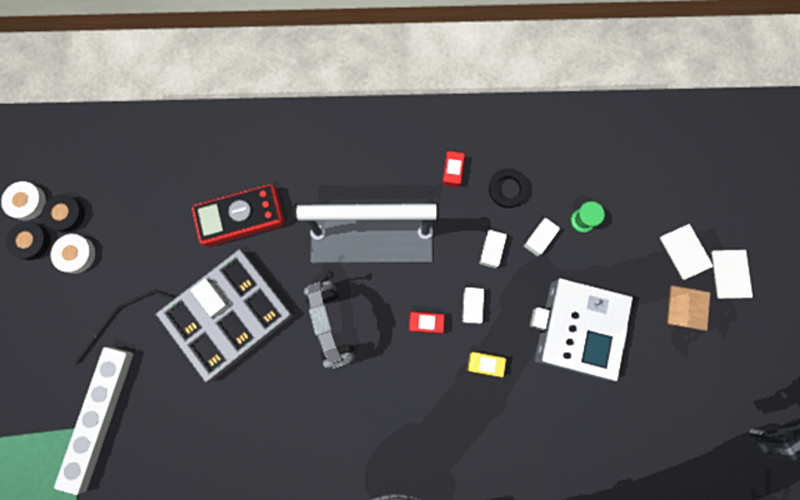

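View pics/scene0v.png

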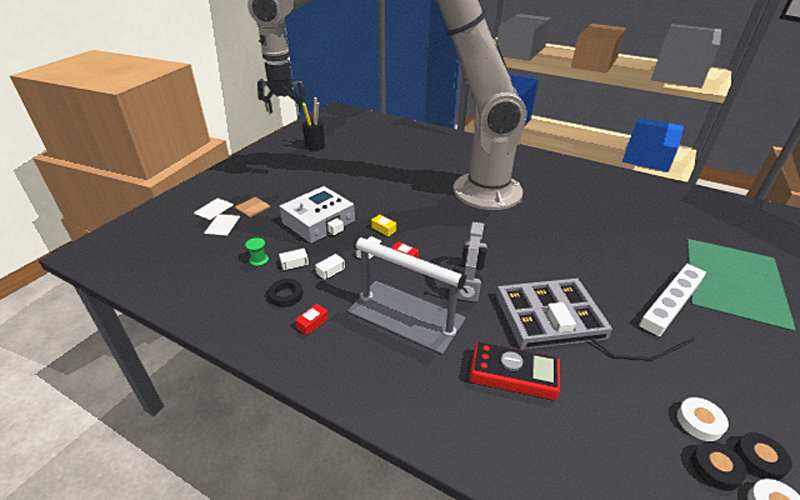

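The top view (800-wide) shows:
- Three white loose packs at (493,248), (542,237) and (473,305). Red look-alikes are at (454,168) and (427,322), and a yellow one at (487,364).
- The recorder is at (590,330) with its battery at (540,318).
- One headset is at (325,322). The rail's bar runs from (298,212) to (436,212).
- The charger is at (224,315), with one pack charging at (209,297).

The three white blocks with dark bands fit the pack description, so I'll confirm them in crops.

Run:
```python
import cv2
im=cv2.imread("pics/top0.png")
def crop(x0,y0,w,h,s,name):
    c=cv2.resize(im[y0:y0+h,x0:x0+w],None,fx=s,fy=s,interpolation=cv2.INTER_CUBIC)
    for x in range((x0//20+1)*20,x0+w,20): cv2.line(c,((x-x0)*s,0),((x-x0)*s,6),(0,255,255),1); cv2.putText(c,str(x),((x-x0)*s-10,18),0,.4,(0,255,255),1)
    for y in range((y0//20+1)*20,y0+h,20): cv2.line(c,(0,(y-y0)*s),(6,(y-y0)*s),(0,255,255),1); cv2.putText(c,str(y),(8,(y-y0)*s+4),0,.4,(0,255,255),1)
    cv2.imwrite(name,c)
crop(360,165,155,145,4,"pics/A.png"); crop(115,150,150,160,4,"pics/B0.png")
crop(120,150,240,160,3,"pics/B.png")
```

```text
(no output)
```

View pics/A.png

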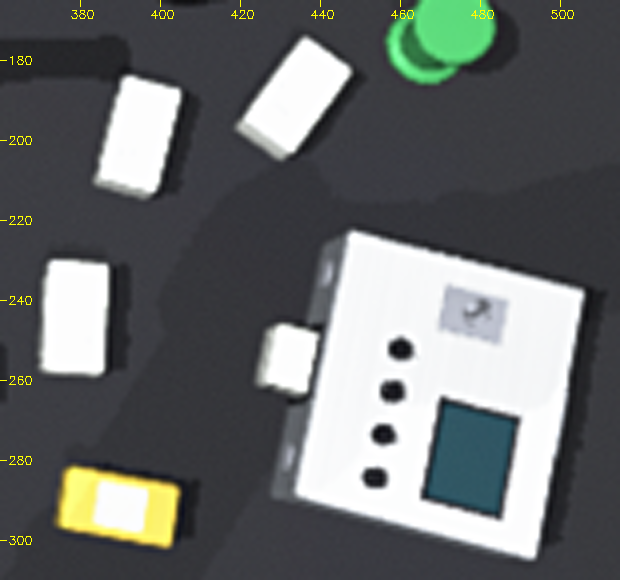

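View pics/B.png

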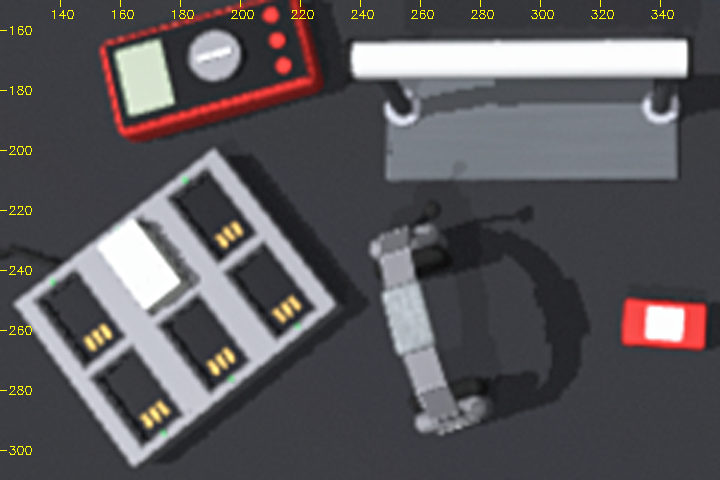

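Crop A confirms the white banded packs: A at about (394,198), B at (434,190), C at (379,244). The yellow and red blocks with white labels are look-alikes. The recorder battery is at (432,255). Crop B shows the headset's crown at about (256,256), the charger with one pack at (166,248), and the bar from (237,170) to (349,170).

```bash
cat > h.py <<'E'
import numpy as np, cv2
from scipy.optimize import least_squares
from scipy.spatial.transform import Rotation as R
from bench import r, eyes
def ray(n,uv,z):
    c=eyes.camera_info(n);E=np.array(c["extrinsics"]);uv=np.atleast_2d(uv).astype(float)
    d=(np.linalg.inv(c["mtx"])@np.c_[uv,np.ones(len(uv))].T).T@E[:3,:3].T
    o=E[:3,3]; return o+d*((z-o[2])/d[:,2])[:,None]
def proj(n,P):
    c=eyes.camera_info(n);E=np.linalg.inv(c["extrinsics"]);P=np.atleast_2d(P)
    q=(P@E[:3,:3].T+E[:3,3])@np.array(c["mtx"]).T; return q[:,:2]/q[:,2:]
def rect(uv,z,lx,ly,n="top"):
    """uv: corners in order, first edge along x. returns centre x,y,yaw,resid mm"""
    W=ray(n,uv,z)[:,:2]; L=np.array([[-1,-1],[1,-1],[1,1],[-1,1]])*[lx/2,ly/2]
    if np.cross(W[1]-W[0],W[2]-W[1])<0: L[:,1]*=-1
    def pts(p): c,s=np.cos(p[2]),np.sin(p[2]); return L@np.array([[c,s],[-s,c]])+p[:2]
    e=W[1]-W[0]; s=least_squares(lambda p:(pts(p)-W).ravel(),[*W.mean(0),np.arctan2(e[1],e[0])])
    return s.x,np.round(np.linalg.norm(pts(s.x)-W,axis=1)*1e3,1)
def boxfit(im,p0,z0,z1,size=(.07,.038),thr=150,n="top",rad=30):
    """fit box pose to bright silhouette by IoU"""
    from scipy.optimize import minimize
    g=im.min(2); u0=proj(n,[p0[0],p0[1],z1])[0].astype(int); S=4
    sub=g[u0[1]-rad:u0[1]+rad,u0[0]-rad:u0[0]+rad]
    m=cv2.resize(sub,None,fx=S,fy=S,interpolation=cv2.INTER_CUBIC)>thr
    k,lab=cv2.connectedComponents(m.astype(np.uint8)); m=lab==lab[rad*S,rad*S]
    def f(p):
        c,s=np.cos(p[2]),np.sin(p[2]); P=[[p[0]+c*a*size[0]/2-s*b*size[1]/2,p[1]+s*a*size[0]/2+c*b*size[1]/2,z] for a in(-1,1) for b in(-1,1) for z in(z0,z1)]
        uv=((proj(n,P)-u0+rad+.5)*S-.5); M=np.zeros(m.shape,np.uint8)
        cv2.fillConvexPoly(M,cv2.convexHull(np.round(uv*16).astype(np.int32)),1,shift=4)
        return 1-(M.astype(bool)&m).sum()/(M.astype(bool)|m).sum()
    best=min((minimize(f,[p0[0],p0[1],y],method="Nelder-Mead",options=dict(initial_simplex=np.array([p0[0],p0[1],y])+np.array([[0,0,0],[.008,0,0],[0,.008,0],[0,0,.3]]),maxiter=200)) for y in np.linspace(-1.3,1.6,5)),key=lambda s:s.fun)
    return best.x,1-best.fun
E
python3 - <<'E'
from h import *
np.set_printoptions(precision=4,suppress=True)
im=cv2.imread("pics/top0.png")
print("rec",rect([(448,222.5),(506.3,237.5),(493.8,304.5),(434,288.8)],.062,.15,.17))
print("chg",rect([(191,200),(232.7,251),(165,305),(125,251)],.035,.176,.212))
for n,c in dict(A=(394.5,197.5),B=(433.5,188.5),C=(379,244)).items():
    p=ray("top",c,.032)[0]; print(n,p,boxfit(im,p,0,.032))
print("Cpack",boxfit(im,ray("top",(166,248),.055)[0],.035,.055,thr=200))
print("bar",ray("top",[(237.3,170),(349,169.7),(293,170)],.171))
print("crown",ray("top",[(256.3,256),(251.3,229.5),(268,289)],.172), ray("top",[(248.3,246),(260,244.3),(264.3,265),(252.7,267.3)],.172))
print("PR top",ray("top",[(431,246),(440,247.5),(436,263),(424.5,260.5)],.042))
print("toggle",ray("top",[(478.5,241)],.07))
print("others", ray("top",[(341,257.5)],.016), ray("top",[(389.6,292)],.016))
E
python3 - <<'E'
import cv2
im=cv2.imread("pics/scene0.png")
a=cv2.resize(im[140:230,190:360],None,fx=4,fy=4,interpolation=cv2.INTER_CUBIC)
b=cv2.resize(im[170:250,350:420],None,fx=3,fy=3,interpolation=cv2.INTER_CUBIC)
cv2.imwrite("pics/sA.png",cv2.vconcat([a,cv2.copyMakeBorder(b,0,0,0,a.shape[1]-b.shape[1],cv2.BORDER_CONSTANT)]))
E
```

```text
rec (array([ 0.4375, -0.3879, -1.8492]), array([1.4, 1.4, 1.7, 1.4]))
chg (array([ 0.483 ,  0.3446, -2.4686]), array([2.1, 1.2, 1.1, 0.4]))
A [ 0.612  -0.2148  0.032 ] (array([ 0.6126, -0.216 , -0.3022]), np.float64(0.9388904147212305))
B [ 0.6338 -0.318   0.032 ] (array([ 0.6354, -0.3209, -0.6761]), np.float64(0.9590659340659341))
C [ 0.4913 -0.1688  0.032 ] (array([ 0.493 , -0.1685, -0.0987]), np.float64(0.9515216805817398))
Cpack (array([0.518 , 0.3765, 0.6848]), np.float64(0.882703525234593))
bar [[ 0.6566  0.1707  0.171 ]
 [ 0.6516 -0.0889  0.171 ]
 [ 0.6538  0.0411  0.171 ]]
crown [[0.4565 0.1247 0.172 ]
 [0.5164 0.1365 0.172 ]
 [0.3836 0.0984 0.172 ]] [[0.4792 0.1429 0.172 ]
 [0.4825 0.1166 0.172 ]
 [0.4362 0.1067 0.172 ]
 [0.4316 0.1326 0.172 ]]
PR top [[ 0.4826 -0.2986  0.042 ]
 [ 0.4784 -0.3211  0.042 ]
 [ 0.4397 -0.3082  0.042 ]
 [ 0.4465 -0.2798  0.042 ]]
toggle [[ 0.4901 -0.4094  0.07  ]]
others [[ 0.4599 -0.0712  0.016 ]] [[ 0.3703 -0.1922  0.016 ]]
```

View pics/sA.png

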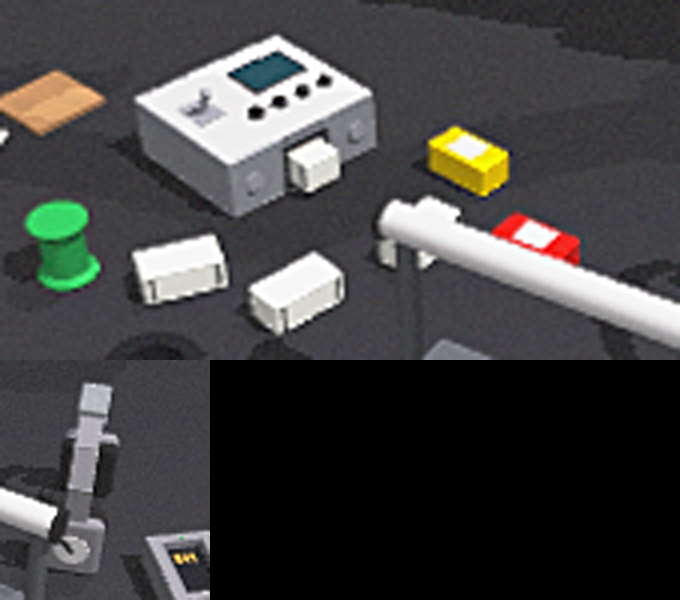

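The crop shows the lever leaning towards the slot side, so it's on. The charging pack, recorder and loose packs all agree with the given sizes, with residuals of about 1–2 mm. I'll start with the toggle.

```bash
cat >> h.py <<'E'
REC=(np.array([.4375,-.3879]),-1.8492)
def rec(x,y): c,s=np.cos(REC[1]),np.sin(REC[1]); return REC[0]+[c*x-s*y,s*x+c*y]
def go(pos,yaw=None,tag=""):
    """print shift/turn units from measured pose to pos with tool down, jaw line (tool y) at world angle yaw"""
    o=r.get_obs(); Rc=R.from_rotvec(o["orientation"]); y=Rc.apply([0,1,0]); cur=np.arctan2(y[1],y[0])
    if yaw is None: yaw=cur
    d=(yaw-cur+np.pi/2)%np.pi-np.pi/2; a=cur+d
    Y=np.array([np.cos(a),np.sin(a),0]);Z=np.array([0,0,-1.]);T=R.from_matrix(np.c_[np.cross(Y,Z),Y,Z])
    t=(T*Rc.inv()).as_rotvec()/np.pi; s=(np.array(pos)-o["tcp_pos"])/.6
    print(tag,"shift",np.round(s,4),"turn",np.round(t,4),"| curyaw %.3f j7 %.2f z-tilt %.4f"%(cur,o["joints"][6],Rc.apply([0,0,1])[2]))
E
python3 - <<'E'
from h import *
print(r.tips_ahead, rec(.01,.052), rec(-.025,.052))
yrec=REC[1]+np.pi/2
p=rec(-.025,.052); go([*p,.2],yrec,"tog"); go([*p,.2],REC[1],"tog x-jaw")
E
```

```text
0.014 [ 0.48474955 -0.41180565] [ 0.49436829 -0.37815332]
tog shift [ 0.3647  0.3959 -0.074 ] turn [-0.0003 -0.0004  0.2774] | curyaw -1.150 j7 -0.08 z-tilt -1.0000
tog x-jaw shift [ 0.3647  0.3959 -0.074 ] turn [-5.000e-04 -1.000e-04 -2.226e-01] | curyaw -1.150 j7 -0.08 z-tilt -1.0000
```

Call:
step_arm --pt "0.19 0.2 0 0 0 0.14" --pt "0.19 0.2 0 0 0 0.14" --pt "0.19 0.2 0 0 0 0.14" --pt "0.19 0.2 0 0 0 0.14" --pt "0.19 0.2 0 0 0 0.14" --jaw 1

```text
clock: 0.52
tcp_pos: [0.398, -0.4876, 0.2451]
orientation: [-2.842, -1.332, -0.009]
contact_force: [1.9, 0.9, 0.1]
grip_width: 0.0254
gripper_force: 0.0
```

Call:
step_arm --pt "0.175 0.196 -0.074 0 0 0.1374" --pt "0.175 0.196 -0.074 0 0 0.1374" --pt "0.175 0.196 -0.074 0 0 0.1374" --pt "0.175 0.196 -0.074 0 0 0.1374" --pt "0.175 0.196 -0.074 0 0 0.1374"

```text
clock: 0.93
tcp_pos: [0.5001, -0.369, 0.1986]
orientation: [-2.491, -1.906, -0.008]
contact_force: [0.2, 1.0, -0.5]
grip_width: 0.0
gripper_force: 0.0
```

Run:
```python
from h import *
o=r.get_obs(); print(o["tcp_pos"],o["grip_width"],o["clock"])
yrec=REC[1]+np.pi/2
p=rec(-.028,.052); go([*p,.097],yrec,"down")
p2=rec(.01,.052); print((p2-p)/.6)
```

```text
[ 0.50008841 -0.36903114  0.19857533] 1.9906437891680373e-05 0.9333
down shift [-0.0082 -0.0104 -0.1693] turn [-0.0022  0.0002 -0.0045] | curyaw -0.264 j7 0.17 z-tilt -1.0000
[-0.01740534 -0.06089471]
```

Call:
step_arm --pt "0.0014 0.0048 -0.172 0 0 0" --pt "0.0014 0.0048 -0.172 0 0 0" --pt "0.0014 0.0048 -0.172 0 0 0" --pt "0.0014 0.0048 -0.172 0 0 0" --pt "0.0014 0.0048 -0.172 0 0 0"

```text
clock: 1.35
tcp_pos: [0.4947, -0.3755, 0.0968]
orientation: [-2.507, -1.889, 0.002]
contact_force: [0.7, -0.5, 0.5]
grip_width: 0.0001
gripper_force: 0.0
```

Call:
step_arm --pt "0 0 0 0 0 0" --pt "0 0 0 0 0 0" --pt "0 0 0 0 0 0"

```text
clock: 1.6
tcp_pos: [0.4966, -0.3766, 0.0998]
orientation: [2.506, 1.889, 0.002]
contact_force: [-0.4, -0.8, 0.4]
grip_width: 0.0001
gripper_force: 0.0
```

Call:
step_arm --pt "-0.0027 -0.0095 0 0 0 0" --pt "-0.0055 -0.019 0 0 0 0" --pt "-0.008 -0.028 0 0 0 0" --pt "-0.011 -0.038 0 0 0 0" --pt "-0.0125 -0.044 0 0 0 0"

```text
clock: 2.02
tcp_pos: [0.4877, -0.4034, 0.0979]
orientation: [2.509, 1.89, -0.0]
contact_force: [0.4, -0.1, -0.6]
grip_width: -0.0003
gripper_force: 0.5
```

Call:
step_arm --pt "0 0 0 0 0 0" --pt "0 0 0 0 0 0"

```text
clock: 2.18
tcp_pos: [0.4877, -0.4026, 0.0976]
orientation: [-2.509, -1.89, 0.001]
contact_force: [-0.0, 1.0, -0.3]
grip_width: 0.0002
gripper_force: 0.0
```

Call:
step_arm --pt "-0.0009 -0.0032 0 0 0 0" --pt "-0.0018 -0.0064 0 0 0 0" --pt "-0.0018 -0.0064 0 0 0 0"

```text
clock: 2.43
tcp_pos: [0.4869, -0.4057, 0.0975]
orientation: [-2.508, -1.891, -0.0]
contact_force: [-0.5, 1.0, 0.1]
grip_width: -0.0002
gripper_force: 0.4
```

Call:
step_arm --pt "-0.0009 -0.0032 0 0 0 0" --pt "-0.0009 -0.0032 0 0 0 0" --pt "-0.0009 -0.0032 0 0 0 0"

```text
clock: 2.68
tcp_pos: [0.4868, -0.4063, 0.0974]
orientation: [-2.506, -1.892, -0.002]
contact_force: [0.2, 5.0, -0.4]
grip_width: -0.0003
gripper_force: 2.2
```

Call:
step_arm --pt "-0.0009 -0.0032 0 0 0 0" --pt "-0.0009 -0.0032 0 0 0 0" --pt "-0.0009 -0.0032 0 0 0 0"

```text
clock: 2.93
tcp_pos: [0.4868, -0.4066, 0.0973]
orientation: [-2.504, -1.892, -0.003]
contact_force: [1.6, 8.1, 1.2]
grip_width: -0.0001
gripper_force: 4.1
```

Call:
step_arm --pt "-0.0009 -0.0032 0 0 0 0" --pt "-0.0009 -0.0032 0 0 0 0" --pt "-0.0009 -0.0032 0 0 0 0"

```text
clock: 3.18
tcp_pos: [0.4867, -0.4069, 0.0972]
orientation: [-2.501, -1.893, -0.005]
contact_force: [1.7, 12.2, 1.4]
grip_width: -0.0
gripper_force: 5.9
```

Call:
step_arm --pt "0.006 0.021 0 0 0 0" --pt "0.012 0.042 0 0 0 0" --pt "0.012 0.042 0.06 0 0 0" --pt "0.012 0.042 0.12 0 0 0" --pt "0.012 0.042 0.12 0 0 0"

```text
clock: 3.6
tcp_pos: [0.4964, -0.3885, 0.177]
orientation: [2.499, 1.885, 0.005]
contact_force: [0.8, -0.8, 0.5]
grip_width: -0.0002
gripper_force: 0.0
```

Call:
step_arm --pt "-0.03 0.11 0 0 0 0" --pt "-0.03 0.11 0 0 0 0" --pt "-0.03 0.11 0 0 0 0" --pt "-0.03 0.11 0 0 0 0" --jaw 0

```text
clock: 3.93
tcp_pos: [0.4748, -0.3193, 0.1702]
orientation: [2.505, 1.894, -0.0]
contact_force: [-0.7, 0.4, 0.4]
grip_width: 0.0482
gripper_force: 0.0
```

Call:
step_arm --pt "0 0 0 0 0 0" --pt "0 0 0 0 0 0" --pt "0 0 0 0 0 0" --pt "0 0 0 0 0 0" --pt "0 0 0 0 0 0"

```text
clock: 4.35
tcp_pos: [0.4745, -0.3211, 0.1695]
orientation: [-2.509, -1.89, 0.0]
contact_force: [-0.0, -0.1, -0.4]
grip_width: 0.0854
gripper_force: 0.0
```

Run:
```python
from h import *
print(rec(-.0895,-.001))
go([*rec(-.0895,-.001),.12],REC[1]+np.pi/2,"abovePR")
for n,(x,y,w,h) in dict(top=(425,215,90,100),scene=(215,145,80,60)).items():
    im=eyes.grab_frame(n)[:,:,::-1]; cv2.imwrite(f"pics/{n}1.png",im)
    globals()[n]=cv2.resize(im[y:y+h,x:x+w],(500,int(500*h/w)) if n=="scene" else (300,333),interpolation=cv2.INTER_CUBIC)
H=max(top.shape[0],scene.shape[0])
pad=lambda a:cv2.copyMakeBorder(a,0,H-a.shape[0],0,0,cv2.BORDER_CONSTANT)
cv2.imwrite("pics/tog.png",cv2.hconcat([pad(top),pad(scene)]))
```

```text
[ 0.461135   -0.30157134]
abovePR shift [-0.0223  0.0325 -0.0825] turn [ 0.     -0.      0.0003] | curyaw -0.279 j7 0.09 z-tilt -1.0000
```

View pics/tog.png

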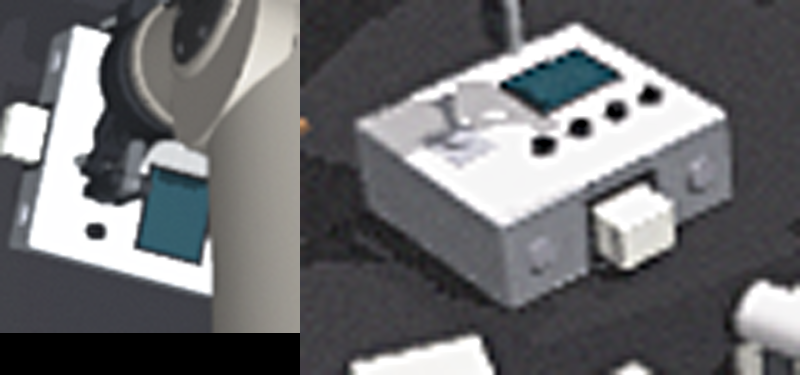

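The lever in the scene crop now leans from its base at (462,125) to its tip at (447,98), away from the slot, so it's off. Next is the battery.

Call:
step_arm --pt "-0.0223 0.0325 0 0 0 0" --pt "-0.0223 0.0325 -0.05 0 0 0" --pt "-0.0223 0.0325 -0.11 0 0 0" --pt "-0.0223 0.0325 -0.16 0 0 0" --pt "-0.0223 0.0325 -0.19 0 0 0" --jaw 0 --squeeze 40

```text
clock: 4.87
tcp_pos: [0.4597, -0.3002, 0.0529]
orientation: [-2.506, -1.89, 0.002]
contact_force: [0.2, 0.1, 0.1]
grip_width: 0.0852
gripper_force: 0.0
```

Call:
step_arm --pt "0 0 -0.039 0 0 0" --pt "0 0 -0.039 0 0 0" --pt "0 0 -0.039 0 0 0" --pt "0 0 -0.039 0 0 0"

```text
clock: 5.2
tcp_pos: [0.4619, -0.3013, 0.0333]
orientation: [2.508, 1.891, 0.001]
contact_force: [0.7, 0.5, 0.1]
grip_width: 0.0856
gripper_force: 0.0
```

Call:
step_arm --pt "0 0 0 0 0 0" --pt "0 0 0 0 0 0" --pt "0 0 0 0 0 0" --pt "0 0 0 0 0 0" --pt "0 0 0 0 0 0" --jaw 1

```text
clock: 5.62
tcp_pos: [0.4617, -0.3012, 0.0333]
orientation: [2.507, 1.891, 0.001]
contact_force: [-0.1, 0.4, 5.8]
grip_width: 0.0372
gripper_force: 40.3
```

Call:
step_arm --pt "0 0 0 0 0 0" --pt "0 0 0 0 0 0" --pt "0 0 0 0 0 0"

```text
clock: 5.87
tcp_pos: [0.4617, -0.3012, 0.0333]
orientation: [2.507, 1.891, 0.001]
contact_force: [-1.5, -0.2, 6.9]
grip_width: 0.0374
gripper_force: 40.4
```

Call:
step_arm --pt "0.0046 0.016 0 0 0 0" --pt "0.0092 0.032 0 0 0 0" --pt "0.0138 0.048 0 0 0 0" --pt "0.0184 0.064 0 0 0 0" --pt "0.023 0.08 0 0 0 0"

```text
clock: 6.28
tcp_pos: [0.4754, -0.2513, 0.0323]
orientation: [-2.507, -1.892, -0.001]
contact_force: [-0.3, -0.5, -1.1]
grip_width: 0.0374
gripper_force: 40.5
```

Call:
step_arm --pt "0.0046 0.016 0 0 0 0" --pt "0.0069 0.024 0.01 0 0 0" --pt "0.0069 0.024 0.06 0 0 0" --pt "0.0069 0.024 0.12 0 0 0" --pt "0.0069 0.024 0.18 0 0 0"

```text
clock: 6.7
tcp_pos: [0.4783, -0.2369, 0.1408]
orientation: [-2.504, -1.891, 0.002]
contact_force: [1.3, -0.3, -0.8]
grip_width: 0.0373
gripper_force: 40.5
```

Call:
step_arm --pt "0 0 0.1 0 0 0" --pt "0 0 0.1 0 0 0" --pt "0 0 0.1 0 0 0"

```text
clock: 6.95
tcp_pos: [0.4818, -0.2387, 0.2054]
orientation: [2.502, 1.888, 0.007]
contact_force: [0.7, -0.7, -1.2]
grip_width: 0.0372
gripper_force: 40.6
```

```bash
cat >> h.py <<'E'
CH=[np.array([.483,.3446]),-2.4686]
def ch(x,y): c,s=np.cos(CH[1]),np.sin(CH[1]); return CH[0]+[c*x-s*y,s*x+c*y]
BAY={1:(-.042,-.07),2:(-.042,0),3:(-.042,.07),4:(.042,-.07),5:(.042,0),6:(.042,.07)}
E
python3 - <<'E'
from h import *
o=r.get_obs(); print(o["tcp_pos"],o["grip_width"],o["joints"])
for b in BAY: print(b,ch(*BAY[b]),proj("top",[*ch(*BAY[b]),.035]))
b=ch(*BAY[2])
im=cv2.imread("pics/top0.png"); 
go([*b,.25],CH[1]+np.pi/2,"bay2")
im=eyes.grab_frame("top")[:,:,::-1]; cv2.imwrite("pics/top2.png",im)
for n,p in dict(A=(.6126,-.216),B=(.6354,-.3209),C=(.493,-.1685)).items(): print(n,boxfit(im,p,0,.032))
# charger fit using bay corners / outer silhouette, other camera
E
```

```text
[ 0.4818296  -0.23865883  0.20536004] 0.037214424975858515 [ 0.58237563  0.30946962 -0.28750545  1.9157299   0.10922828  0.9228936
 -0.03559917]
1 [0.47220929 0.425517  ] [[146.78603109 256.01424271]]
2 [0.51584231 0.37077981] [[168.92673472 238.56393305]]
3 [0.55947533 0.31604263] [[190.75744182 221.35794876]]
4 [0.40652467 0.37315737] [[165.99506897 281.72307685]]
5 [0.45015769 0.31842019] [[188.25730465 263.88563793]]
6 [0.49379071 0.263683  ] [[210.20422829 246.30084028]]
bay2 shift [0.0567 1.0157 0.0744] turn [ 0.0017  0.0021 -0.1973] | curyaw -0.278 j7 -0.04 z-tilt -1.0000
A (array([ 0.61262108, -0.21598353, -0.30268946]), np.float64(0.9392690299532839))
B (array([ 0.63558179, -0.32046286, -0.66640475]), np.float64(0.8773157678056813))
C (array([ 0.49317661, -0.16837111,  3.05538007]), np.float64(0.9537012113055182))
```

```bash
cat >> h.py <<'E'
def chover(im,x0,y0,w,h,s,name,n="top",lines=True):
    c=cv2.resize(im[y0:y0+h,x0:x0+w],None,fx=s,fy=s,interpolation=cv2.INTER_CUBIC)
    def d(cx,cy,lx,ly,z,col):
        P=[[*ch(cx+a*lx/2,cy+b*ly/2),z] for a,b in((-1,-1),(1,-1),(1,1),(-1,1))]
        uv=(proj(n,P)-[x0,y0]+.5)*s-.5; cv2.polylines(c,[np.round(uv*16).astype(np.int32)],True,col,1,cv2.LINE_AA,4)
    if lines:
        d(0,0,.176,.212,.035,(0,0,255)); d(0,0,.176,.212,0,(0,0,255))
        for b in BAY.values(): d(*b,.074,.042,.035,(0,255,0))
    cv2.imwrite(name,c)
E
python3 - <<'E'
from h import *
im=cv2.imread("pics/top0.png"); chover(im,120,194,118,116,5,"pics/ch.png")
E
```

```text
(no output)
```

View pics/ch.png

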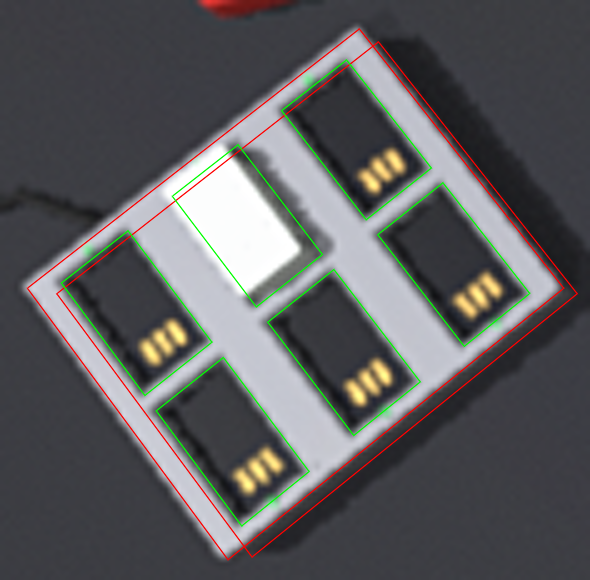

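The charger wireframe matches the bays to about 1 mm. Bay 2 is occupied, and 1, 3, 4, 5 and 6 are vacant. I'll carry the recorder battery over the headset to bay 6.

Call:
step_arm --pt "0 0.02 0.08 0 0 0" --pt "0.01 0.08 0.1 0 0 -0.03" --pt "0.02 0.14 0.1 0 0 -0.06" --pt "0.02 0.2 0.1 0 0 -0.06" --pt "0.02 0.2 0.1 0 0 -0.06"

```text
clock: 7.42
tcp_pos: [0.4907, -0.1097, 0.2591]
orientation: [-2.663, -1.659, -0.001]
contact_force: [0.2, 0.8, -1.1]
grip_width: 0.037
gripper_force: 40.9
```

Call:
step_arm --pt "0.03 0.3 0 0 0 -0.1" --pt "0.03 0.3 0 0 0 -0.1" --pt "0.03 0.3 0 0 0 -0.1" --pt "0.03 0.3 0 0 0 -0.1" --pt "0.03 0.3 0 0 0 -0.1"

```text
clock: 7.83
tcp_pos: [0.5076, 0.0665, 0.2586]
orientation: [-2.895, -1.214, 0.004]
contact_force: [0.8, 0.6, -0.4]
grip_width: 0.0369
gripper_force: 40.9
```

Call:
step_arm --pt "0.0065 0.36 0 0 0 -0.0373" --pt "0.0065 0.36 0 0 0 -0.0373" --pt "0.0065 0.36 0 0 0 -0.0373" --pt "0.0065 0.36 0 0 0 -0.0373" --pt "0.0065 0.36 0 0 0 -0.0373"

```text
clock: 8.25
tcp_pos: [0.5114, 0.2673, 0.258]
orientation: [2.965, 1.037, -0.006]
contact_force: [0.6, -0.2, -1.2]
grip_width: 0.0371
gripper_force: 41.0
```

Call:
step_arm --pt "0 0 0 0 0 0" --pt "0 0 0 0 0 0" --pt "0 0 0 0 0 0" --pt "0 0 0 0 0 0"

```text
clock: 8.58
tcp_pos: [0.5127, 0.264, 0.2589]
orientation: [2.965, 1.033, -0.004]
contact_force: [0.0, 0.2, -1.5]
grip_width: 0.0377
gripper_force: 40.9
```

Run:
```python
from h import *
go([*ch(.0175,.07),.11],CH[1]+np.pi/2,"bay6"); o=r.get_obs(); print(o["tcp_pos"],o["joints"],o["clock"])
```

```text
bay6 shift [ 0.0004  0.0249 -0.2482] turn [ 0.0007 -0.0006  0.0007] | curyaw -0.900 j7 -1.64 z-tilt -1.0000
[0.51267927 0.26401019 0.25891797] [-0.20064698  0.34564114 -0.4825416   1.7528638   0.17872161  1.08946887
 -1.642563  ] 8.5833
```

Call:
step_arm --pt "0 0.025 0 0 0 0" --pt "0 0.025 -0.07 0 0 0" --pt "0 0.025 -0.14 0 0 0" --pt "0 0.025 -0.21 0 0 0" --pt "0 0.025 -0.27 0 0 0"

```text
clock: 9.0
tcp_pos: [0.5128, 0.2783, 0.096]
orientation: [2.966, 1.032, -0.002]
contact_force: [-0.0, 0.2, -1.4]
grip_width: 0.0373
gripper_force: 40.9
```

Call:
step_arm --pt "0 0 -0.02 0 0 0" --pt "0 0 -0.02 0 0 0" --pt "0 0 -0.02 0 0 0" --pt "0 0 -0.02 0 0 0" --pt "0 0 -0.02 0 0 0"

```text
clock: 9.42
tcp_pos: [0.5145, 0.2818, 0.089]
orientation: [-2.965, -1.035, -0.007]
contact_force: [-0.6, -0.0, -1.4]
grip_width: 0.0371
gripper_force: 40.8
```

Run:
```python
from h import *
o=r.get_obs(); print(o["tcp_pos"],o["clock"]); go([*ch(.0175,.07),.085],CH[1]+np.pi/2)
a=eyes.grab_frame("top")[:,:,::-1]; cv2.imwrite("pics/top3.png",a)
b=eyes.grab_frame("scene")[:,:,::-1]; cv2.imwrite("pics/scene3.png",b)
chover(a,120,194,100,100,4,"pics/t3.png"); chover(b,380,200,100,100,4,"pics/s3.png",n="scene")
cv2.imwrite("pics/v3.png",cv2.hconcat([cv2.imread("pics/t3.png"),cv2.imread("pics/s3.png")]))
print(proj("scene",[*ch(0,0),.035]))
```

```text
[0.51450844 0.28181302 0.08895664] 9.4167
 shift [-0.0026 -0.0048 -0.0066] turn [-0.0007  0.0013  0.0004] | curyaw -0.899 j7 -1.78 z-tilt -1.0000
[[440.67702537 244.4361613 ]]
```

View pics/v3.png

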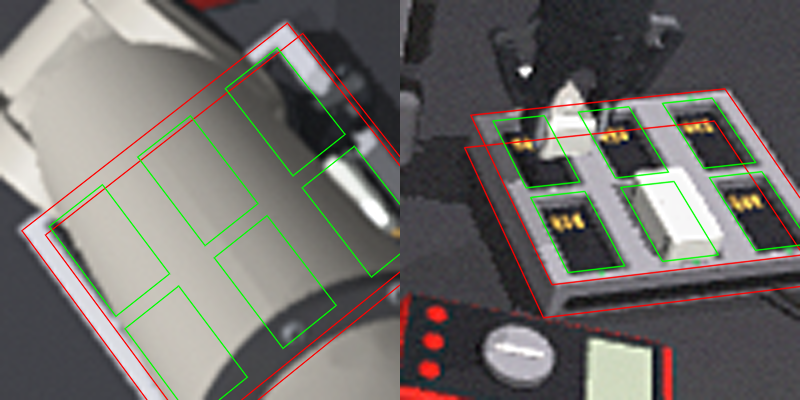

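The top view is blocked by the arm. In the scene crop the held pack is at about (567,125) between the fingers. I'll overlay where it should be to check the grip.

```bash
cat >> h.py <<'E'
def boxlines(c,n,ctr,yaw,z0,z1,x0,y0,s,col=(255,0,255),size=(.07,.038)):
    P=[]
    for z in(z0,z1):
        Q=[[ctr[0]+np.cos(yaw)*a*size[0]/2-np.sin(yaw)*b*size[1]/2,ctr[1]+np.sin(yaw)*a*size[0]/2+np.cos(yaw)*b*size[1]/2,z] for a,b in((-1,-1),(1,-1),(1,1),(-1,1))]
        uv=np.round(((proj(n,Q)-[x0,y0]+.5)*s-.5)*16).astype(np.int32); P.append(uv); cv2.polylines(c,[uv],True,col,1,cv2.LINE_AA,4)
    for a,b in zip(*P): cv2.line(c,tuple(map(int,a)),tuple(map(int,b)),col,1,cv2.LINE_AA,4)
E
python3 - <<'E'
from h import *
t=r.get_obs()["tcp_pos"]; u=np.array([np.cos(CH[1]),np.sin(CH[1])]); ctr=t[:2]+.0245*u
out=[]
for n,f,x0,y0 in(("scene","scene3",400,195),("top","top3",180,205)):
    im=cv2.imread(f"pics/{f}.png")[y0:y0+50,x0:x0+50]; c=cv2.resize(im,None,fx=8,fy=8,interpolation=cv2.INTER_CUBIC)
    boxlines(c,n,ctr,CH[1],t[2]-.023,t[2]+.009,x0,y0,8); out.append(c)
cv2.imwrite("pics/v4.png",cv2.hconcat(out))
E
```

View pics/v4.png

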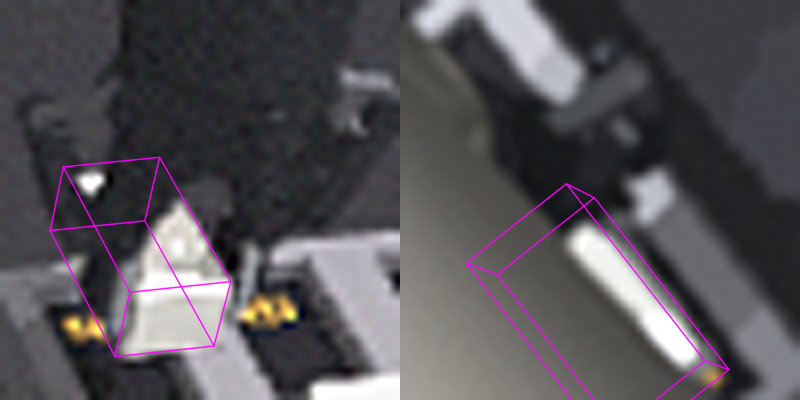

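Call:
step_arm --pt "-0.0026 -0.0048 0 0 0 0" --pt "-0.0026 -0.0048 0 0 0 0" --pt "-0.0026 -0.0048 0 0 0 0" --pt "-0.0026 -0.0048 0 0 0 0" --pt "-0.0026 -0.0048 0 0 0 0"

```text
clock: 9.93
tcp_pos: [0.5113, 0.2781, 0.0864]
orientation: [-2.966, -1.037, -0.0]
contact_force: [0.2, -0.1, -0.3]
grip_width: 0.0369
gripper_force: 40.8
```

Call:
step_arm --pt "0 0 0 0 0 0" --pt "0 0 0 0 0 0" --pt "0 0 0 0 0 0" --pt "0 0 0 0 0 0" --pt "0 0 0 0 0 0"

```text
clock: 10.35
tcp_pos: [0.5113, 0.2782, 0.0863]
orientation: [-2.966, -1.037, 0.0]
contact_force: [-2.0, -0.2, -1.4]
grip_width: 0.0369
gripper_force: 40.8
```

Run:
```python
from h import *
go([*ch(.0175,.07),.058],CH[1]+np.pi/2); print(r.get_obs()["tcp_pos"])
```

```text
shift [ 0.0028  0.0013 -0.0471] turn [-0.     -0.      0.0002] | curyaw -0.898 j7 -1.78 z-tilt -1.0000
[0.51125529 0.27815592 0.08626508]
```

Call:
step_arm --pt "0.0028 0.0013 -0.02 0 0 0" --pt "0.0028 0.0013 -0.04 0 0 0" --pt "0.0028 0.0013 -0.04 0 0 0" --pt "0.0028 0.0013 -0.04 0 0 0" --pt "0.0028 0.0013 -0.04 0 0 0"

```text
clock: 10.77
tcp_pos: [0.5127, 0.2788, 0.0618]
orientation: [2.966, 1.037, -0.002]
contact_force: [-0.1, -0.3, -1.2]
grip_width: 0.0372
gripper_force: 40.8
```

Call:
step_arm --pt "0 0 0 0 0 0" --pt "0 0 0 0 0 0" --pt "0 0 0 0 0 0" --pt "0 0 0 0 0 0"

```text
clock: 11.1
tcp_pos: [0.5131, 0.2789, 0.0626]
orientation: [-2.966, -1.036, -0.001]
contact_force: [0.1, 0.1, -0.8]
grip_width: 0.0372
gripper_force: 40.8
```

Call:
step_arm --pt "0 0 -0.004 0 0 0" --pt "0 0 -0.008 0 0 0" --pt "0 0 -0.008 0 0 0" --pt "0 0 -0.008 0 0 0"

```text
clock: 11.43
tcp_pos: [0.5128, 0.2788, 0.0572]
orientation: [2.966, 1.037, -0.001]
contact_force: [-0.9, -0.4, -0.7]
grip_width: 0.0371
gripper_force: 40.9
```

Call:
step_arm --pt "0 0 -0.003 0 0 0" --pt "0 0 -0.005 0 0 0" --pt "0 0 -0.005 0 0 0"

```text
clock: 11.68
tcp_pos: [0.5128, 0.2788, 0.0542]
orientation: [2.966, 1.036, -0.001]
contact_force: [-1.2, 0.3, -0.8]
grip_width: 0.037
gripper_force: 40.9
```

Call:
step_arm --pt "0 0 -0.003 0 0 0" --pt "0 0 -0.005 0 0 0" --pt "0 0 -0.005 0 0 0"

```text
clock: 11.93
tcp_pos: [0.5128, 0.2788, 0.0512]
orientation: [2.966, 1.037, -0.0]
contact_force: [0.5, -0.0, -1.4]
grip_width: 0.0372
gripper_force: 40.8
```

Pack bottom is at about 28 mm with no contact force, so it's going in. I'll continue gently.

Call:
step_arm --pt "0 0 -0.002 0 0 0" --pt "0 0 -0.0035 0 0 0" --pt "0 0 -0.0035 0 0 0"

```text
clock: 12.18
tcp_pos: [0.5129, 0.2789, 0.0493]
orientation: [-2.966, -1.037, 0.0]
contact_force: [-0.7, 0.5, -0.9]
grip_width: 0.037
gripper_force: 40.8
```

Call:
step_arm --pt "0 0 -0.002 0 0 0" --pt "0 0 -0.0033 0 0 0" --pt "0 0 -0.0033 0 0 0"

```text
clock: 12.43
tcp_pos: [0.5131, 0.279, 0.048]
orientation: [2.966, 1.036, 0.0]
contact_force: [-2.1, -0.6, 5.5]
grip_width: 0.0375
gripper_force: 44.5
```

Call:
step_arm --pt "0 0 0 0 0 0" --pt "0 0 0 0 0 0" --pt "0 0 0 0 0 0" --pt "0 0 0 0 0 0" --jaw 0.3

```text
clock: 12.77
tcp_pos: [0.513, 0.2788, 0.0473]
orientation: [2.966, 1.036, -0.0]
contact_force: [-0.4, 0.5, 0.5]
grip_width: 0.0595
gripper_force: 0.0
```

Call:
step_arm --pt "0 0 0.03 0 0 0" --pt "0 0 0.09 0 0 0" --pt "0 0 0.15 0 0 0" --pt "0 0 0.21 0 0 0" --pt "0 0 0.28 0 0 0"

```text
clock: 13.18
tcp_pos: [0.5121, 0.2783, 0.2157]
orientation: [2.965, 1.037, -0.003]
contact_force: [0.9, 0.6, -0.6]
grip_width: 0.0601
gripper_force: 0.0
```

Call:
step_arm --pt "0 -0.04 0.1 0 0 0" --pt "0 -0.1 0.1 0 0 0" --pt "0 -0.16 0.1 0 0 0" --pt "0 -0.22 0.1 0 0 0" --pt "0 -0.28 0.1 0 0 0"

```text
clock: 13.6
tcp_pos: [0.5129, 0.1087, 0.2759]
orientation: [2.965, 1.036, 0.002]
contact_force: [0.4, -0.9, 0.3]
grip_width: 0.0598
gripper_force: 0.0
```

Call:
step_arm --pt "0 -0.06 0 0 0 0.03" --pt "0 -0.12 0 0 0 0.06" --pt "0 -0.18 0 0 0 0.09" --pt "0 -0.24 0 0 0 0.12" --pt "0 -0.3 0 0 0 0.15" --jaw 0

```text
clock: 14.02
tcp_pos: [0.5125, -0.0709, 0.2752]
orientation: [2.638, 1.706, 0.0]
contact_force: [-0.1, -1.0, 0.7]
grip_width: 0.0852
gripper_force: 0.0
```

Call:
step_arm --pt "0 -0.02 0 0 0 0.02" --pt "0 -0.05 0 0 0 0.04" --pt "0 -0.05 0 0 0 0.05" --pt "0 -0.05 0 0 0 0.05" --pt "0 -0.05 0 0 0 0.05"

```text
clock: 14.43
tcp_pos: [0.5129, -0.0989, 0.275]
orientation: [-2.501, -1.901, -0.0]
contact_force: [0.2, 0.1, -0.3]
grip_width: 0.0854
gripper_force: 0.0
```

Run:
```python
from h import *
o=r.get_obs(); print(o["tcp_pos"],o["grip_width"],o["clock"])
a=eyes.grab_frame("top")[:,:,::-1]; cv2.imwrite("pics/top5.png",a)
b=eyes.grab_frame("scene")[:,:,::-1]; cv2.imwrite("pics/scene5.png",b)
chover(a,120,194,118,116,4,"pics/t5.png",lines=False); 
c=cv2.imread("pics/t5.png"); boxlines(c,"top",ch(*BAY[6]),CH[1],.035,.055,120,194,4)
d=cv2.resize(b[205:300,390:490],None,fx=3,fy=3,interpolation=cv2.INTER_CUBIC); boxlines(d,"scene",ch(*BAY[6]),CH[1],.035,.055,390,205,3)
d=cv2.copyMakeBorder(d,0,c.shape[0]-d.shape[0],0,0,cv2.BORDER_CONSTANT)
cv2.imwrite("pics/v5.png",cv2.hconcat([c,d]))
for n,p in dict(A=(.6126,-.216),B=(.6354,-.3209),C=(.493,-.1685)).items():
    try: print(n,boxfit(a,p,0,.032))
    except Exception as e: print(n,e)
print(proj("top",o["tcp_pos"]))
```

```text
[ 0.51287898 -0.09887983  0.27501768] 0.08538098368236775 14.4333
A (array([ 0.58649664, -0.20901516,  0.38881008]), np.float64(0.15142947526592587))
B (array([ 0.62752536, -0.29588287, -1.59107619]), np.float64(0.3502868068833652))
C (array([ 0.49201863, -0.2210518 , -0.01996207]), np.float64(0.1522948402948403))
[[359.26034782 222.16525138]]
```

View pics/v5.png

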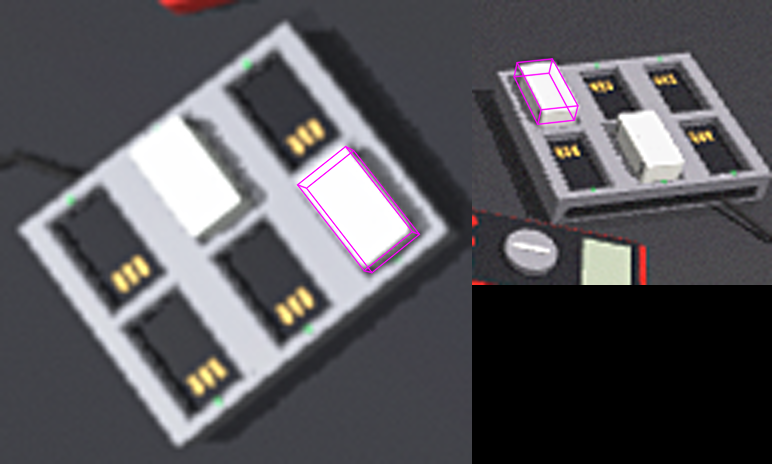

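Battery PR sits in bay 6 and matches the predicted outline in both views. The arm hides the loose packs from the top camera, so I'll check them in the scene camera.

Run:
```python
from h import *
s0,s5=[cv2.imread(f"pics/{f}.png") for f in("scene0","scene5")]
for n,p in dict(A=(.6126,-.216,-.302),B=(.6355,-.3207,-.67),C=(.493,-.1685,-.0987)).items():
    u=proj("scene",[p[0],p[1],.016])[0]
    x,y=map(int,u); print(n,u,[cv2.absdiff(s0,s)[y-14:y+14,x-18:x+18].mean().round(2) for s in(s5,)],
      [np.round(boxfit(s,p[:2],0,.032,thr=130,n="scene")[0],4) for s in(s0,s5)])
go([.6126,-.216,.1],-.302+np.pi/2,"A")
```

```text
A [262.94629119 212.9148805 ] [np.float64(5.57)] [array([ 0.609 , -0.214 , -0.2709]), array([ 0.6094, -0.2136,  2.8811])]Traceback (most recent call last):
  File "<stdin>", line 6, in <module>
  File "h.py", line 31, in boxfit
    best=min((minimize(f,[p0[0],p0[1],y],method="Nelder-Mead",options=dict(initial_simplex=np.array([p0[0],p0[1],y])+np.array([[0,0,0],[.008,0,0],[0,.008,0],[0,0,.3]]),maxiter=200)) for y in np.linspace(-1.3,1.6,5)),key=lambda s:s.fun)
  File "h.py", line 31, in <genexpr>
    best=min((minimize(f,[p0[0],p0[1],y],method="Nelder-Mead",options=dict(initial_simplex=np.array([p0[0],p0[1],y])+np.array([[0,0,0],[.008,0,0],[0,.008,0],[0,0,.3]]),maxiter=200)) for y in np.linspace(-1.3,1.6,5)),key=lambda s:s.fun)
              ~~~~~~~~^^^^^^^^^^^^^^^^^^^^^^^^^^^^^^^^^^^^^^^^^^^^^^^^^^^^^^^^^^^^^^^^^^^^^^^^^^^^^^^^^^^^^^^^^^^^^^^^^^^^^^^^^^^^^^^^^^^^^^^^^^^^^^^^^^^^^^^^^^^^^^^^^^^^^^^^^^^^^^^
    res = _minimize_neldermead(fun, x0, args, callback, bounds=bounds,
                               **options)
    fxr = func(xr)
    fx = function(np.copy(x), *(wrapper_args + args))
  File "h.py", line 28, in f
    uv=((proj(n,P)-u0+rad+.5)*S-.5); M=np.zeros(m.shape,np.uint8)
         ~~~~^^^^^
  File "h.py", line 10, in proj
    c=eyes.camera_info(n);E=np.linalg.inv(c["extrinsics"]);P=np.atleast_2d(P)
ValueError: time passes only in moves, steps and waits
```

```bash
sed -i 's/^def ray/import functools\n_ci=functools.lru_cache(None)(lambda n: eyes.camera_info(n))\ndef ray/; s/c=eyes.camera_info(n)/c=_ci(n)/' h.py
python3 - <<'E'
from h import *
go([.612,-.2155,.1],-.295+np.pi/2,"A"); print(r.get_obs()["joints"])
E
```

```text
A shift [ 0.165  -0.1954 -0.2918] turn [-1.000e-04 -0.000e+00  4.919e-01] | curyaw -0.270 j7 -0.29 z-tilt -1.0000
[ 0.4125413   0.2240433  -0.39762086  1.86085078  0.09766041  1.07561103
 -0.29231648]
```

Call:
step_arm --pt "0.03 -0.04 0 0 0 0.04" --pt "0.06 -0.08 0 0 0 0.08" --pt "0.09 -0.12 0 0 0 0.12" --pt "0.12 -0.16 0 0 0 0.16" --pt "0.165 -0.1954 0 0 0 0.19" --jaw 0

```text
clock: 14.95
tcp_pos: [0.6118, -0.2177, 0.2752]
orientation: [-1.823, -2.558, 0.002]
contact_force: [0.8, 0.2, -0.3]
grip_width: 0.0854
gripper_force: 0.0
```

Call:
step_arm --pt "0 0 -0.05 0 0 0.19" --pt "0 0 -0.1 0 0 0.19" --pt "0 0 -0.15 0 0 0.19" --pt "0 0 -0.2 0 0 0.19" --pt "0 0 -0.25 0 0 0.19"

```text
clock: 15.37
tcp_pos: [0.6123, -0.2153, 0.1238]
orientation: [0.988, 2.982, 0.001]
contact_force: [0.3, -1.2, 0.8]
grip_width: 0.0853
gripper_force: 0.0
```

Call:
step_arm --pt "0 0 0 0 0 0.112" --pt "0 0 0 0 0 0.112" --pt "0 0 0 0 0 0.112" --pt "0 0 0 0 0 0.112" --pt "0 0 0 0 0 0.112"

```text
clock: 15.78
tcp_pos: [0.6122, -0.2157, 0.125]
orientation: [-0.466, -3.107, -0.001]
contact_force: [0.2, 1.0, -0.6]
grip_width: 0.0854
gripper_force: 0.0
```

Call:
step_arm --pt "0 0 0 0 0 0" --pt "0 0 0 0 0 0" --pt "0 0 0 0 0 0" --pt "0 0 0 0 0 0"

```text
clock: 16.12
tcp_pos: [0.6121, -0.2163, 0.1253]
orientation: [0.463, 3.107, -0.0]
contact_force: [0.2, -0.1, -0.5]
grip_width: 0.0854
gripper_force: 0.0
```

Run:
```python
from h import *
go([.612,-.2155,.028],-.295+np.pi/2,"A"); print(r.get_obs()["joints"],r.get_obs()["tcp_pos"])
```

```text
A shift [-1.000e-04  1.300e-03 -1.621e-01] turn [0.0001 0.0001 0.0003] | curyaw 1.275 j7 1.19 z-tilt -1.0000
[ 0.65725165  0.63152065 -0.58638489  1.68929148  0.41445586  0.94729949
  1.1885891 ] [ 0.61205568 -0.21628471  0.12528999]
```

Call:
step_arm --pt "0 0.0013 -0.05 0 0 0" --pt "0 0.0013 -0.1 0 0 0" --pt "0 0.0013 -0.14 0 0 0" --pt "0 0.0013 -0.162 0 0 0" --pt "0 0.0013 -0.162 0 0 0"

```text
clock: 16.53
tcp_pos: [0.6098, -0.2151, 0.0248]
orientation: [-0.461, -3.102, -0.001]
contact_force: [-0.3, -0.3, -0.0]
grip_width: 0.0855
gripper_force: 0.0
```

Call:
step_arm --pt "0 0 0 0 0 0" --pt "0 0 0 0 0 0" --pt "0 0 0 0 0 0"

```text
clock: 16.78
tcp_pos: [0.6133, -0.2158, 0.0298]
orientation: [0.462, 3.104, -0.001]
contact_force: [-0.8, -0.2, 0.4]
grip_width: 0.0855
gripper_force: 0.0
```

Call:
step_arm --pt "0 0 0 0 0 0" --pt "0 0 0 0 0 0" --pt "0 0 0 0 0 0" --pt "0 0 0 0 0 0" --pt "0 0 0 0 0 0" --jaw 1

```text
clock: 17.2
tcp_pos: [0.6124, -0.2157, 0.0284]
orientation: [0.462, 3.107, -0.0]
contact_force: [-1.5, 1.1, 4.3]
grip_width: 0.0371
gripper_force: 41.8
```

Call:
step_arm --pt "0 0 0 0 0 0" --pt "0 0 0 0 0 0"

```text
clock: 17.37
tcp_pos: [0.6124, -0.2156, 0.0285]
orientation: [0.462, 3.107, -0.0]
contact_force: [-0.6, -1.0, 5.4]
grip_width: 0.0372
gripper_force: 41.9
```

Call:
step_arm --pt "0 0 0.03 0 0 0" --pt "0 0 0.09 0 0 0" --pt "0 0 0.15 0 0 0" --pt "0 0 0.21 0 0 0" --pt "0 0 0.26 0 0 0"

```text
clock: 17.78
tcp_pos: [0.6119, -0.2154, 0.1858]
orientation: [0.462, 3.107, 0.0]
contact_force: [0.4, 0.2, -1.5]
grip_width: 0.0368
gripper_force: 41.1
```

Call:
step_arm --pt "0 0 0.08 0 0 0" --pt "0 0 0.14 0 0 0" --pt "0 0 0.14 0 0 0" --pt "0 0 0.14 0 0 0" --pt "0 0 0.14 0 0 0"

```text
clock: 18.2
tcp_pos: [0.6113, -0.2157, 0.2669]
orientation: [-0.462, -3.106, 0.0]
contact_force: [-0.6, -0.4, -1.9]
grip_width: 0.037
gripper_force: 41.1
```

Run:
```python
from h import *
go([*ch(*BAY[4]),.27],CH[1]+np.pi/2,"bay4"); o=r.get_obs(); print(o["tcp_pos"],o["joints"])
```

```text
bay4 shift [-0.3412  0.9814  0.0051] turn [ 2.000e-04 -4.000e-04  3.082e-01] | curyaw 1.276 j7 1.27 z-tilt -1.0000
[ 0.61125605 -0.21568067  0.26691134] [ 0.69863594  0.4923007  -0.64518353  1.56418218  0.31120391  1.19130674
  1.26949412]
```

Call:
step_arm --pt "-0.02 0.05 0 0 0 0.02" --pt "-0.04 0.11 0 0 0 0.04" --pt "-0.06 0.17 0 0 0 0.06" --pt "-0.08 0.23 0 0 0 0.08" --pt "-0.1 0.28 0 0 0 0.1"

```text
clock: 18.62
tcp_pos: [0.5497, -0.0451, 0.2656]
orientation: [0.037, -3.137, -0.002]
contact_force: [-0.3, 1.6, -1.2]
grip_width: 0.0372
gripper_force: 41.1
```

Call:
step_arm --pt "-0.02 0.06 0 0 0 0.02" --pt "-0.04 0.12 0 0 0 0.04" --pt "-0.06 0.18 0 0 0 0.06" --pt "-0.08 0.24 0 0 0 0.08" --pt "-0.1 0.3 0 0 0 0.1"

```text
clock: 19.03
tcp_pos: [0.4899, 0.1331, 0.2658]
orientation: [0.525, -3.094, 0.0]
contact_force: [0.4, 0.4, -0.2]
grip_width: 0.0372
gripper_force: 41.1
```

Call:
step_arm --pt "-0.02 0.06 0 0 0 0.02" --pt "-0.04 0.12 0 0 0 0.04" --pt "-0.06 0.18 0 0 0 0.06" --pt "-0.08 0.23 0 0 0 0.08" --pt "-0.1 0.28 0 0 0 0.1"

```text
clock: 19.45
tcp_pos: [0.4302, 0.301, 0.2659]
orientation: [1.004, -2.973, 0.001]
contact_force: [0.4, 0.4, -1.5]
grip_width: 0.0367
gripper_force: 41.1
```

Call:
step_arm --pt "-0.02 0.06 0 0 0 0.0082" --pt "-0.0412 0.1214 0 0 0 0.0082" --pt "-0.0412 0.1214 0 0 0 0.0082" --pt "-0.0412 0.1214 0 0 0 0.0082" --pt "-0.0412 0.1214 0 0 0 0.0082"

```text
clock: 19.87
tcp_pos: [0.4067, 0.3723, 0.266]
orientation: [1.037, -2.962, 0.002]
contact_force: [0.0, -0.7, -1.1]
grip_width: 0.0373
gripper_force: 41.1
```

Call:
step_arm --pt "0 0 -0.06 0 0 0" --pt "0 0 -0.12 0 0 0" --pt "0 0 -0.18 0 0 0" --pt "0 0 -0.24 0 0 0" --pt "0 0 -0.27 0 0 0"

```text
clock: 20.28
tcp_pos: [0.4068, 0.3685, 0.1008]
orientation: [1.031, -2.961, 0.006]
contact_force: [-0.4, -1.1, -0.9]
grip_width: 0.0369
gripper_force: 41.0
```

Call:
step_arm --pt "0 0 0 0 0 0" --pt "0 0 0 0 0 0" --pt "0 0 0 0 0 0" --pt "0 0 0 0 0 0" --pt "0 0 0 0 0 0"

```text
clock: 20.7
tcp_pos: [0.4082, 0.3738, 0.1075]
orientation: [-1.035, 2.963, 0.001]
contact_force: [0.1, -0.1, -1.4]
grip_width: 0.0371
gripper_force: 41.1
```

Run:
```python
from h import *
go([*ch(*BAY[4]),.066],CH[1]+np.pi/2,"bay4"); o=r.get_obs(); t=o["tcp_pos"];print(o["tcp_pos"],o["joints"],o["clock"])
out=[]
for n in("scene","top"):
    x0,y0=(proj(n,t)[0]-[30,30]).astype(int)
    im=eyes.grab_frame(n)[:,:,::-1]; cv2.imwrite(f"pics/{n}6.png",im); c=cv2.resize(im[y0:y0+60,x0:x0+60],None,fx=6,fy=6,interpolation=cv2.INTER_CUBIC)
    boxlines(c,n,t[:2],CH[1],t[2]-.028,t[2]+.004,x0,y0,6); boxlines(c,n,ch(*BAY[4]),CH[1],.035,.0351,x0,y0,6,(0,255,0),(.074,.042)); out.append(c)
cv2.imwrite("pics/v6.png",cv2.hconcat(out))
s=cv2.imread("pics/top6.png")
for n,p in dict(B=(.6355,-.3207),C=(.493,-.1685)).items(): print(n,boxfit(s,p,0,.032))
```

```text
bay4 shift [-0.0028 -0.0011 -0.0692] turn [-0.0005  0.0007  0.0002] | curyaw 2.243 j7 0.86 z-tilt -1.0000
[0.40817513 0.37379573 0.10751619] [-0.18028411  0.61721417 -0.88904847  1.92163927  0.61424093  0.8964185
  0.86152759] 20.7
B (array([ 0.63547113, -0.3209002 ,  2.46749798]), np.float64(0.9706404479038645))
C (array([ 0.49328407, -0.16879279, -0.07414712]), np.float64(0.9421732114039806))
```

View pics/v6.png

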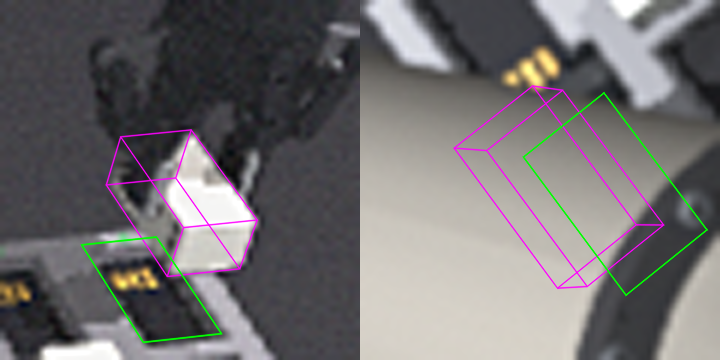

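Call:
step_arm --pt "-0.0028 -0.0011 -0.03 0 0 0" --pt "-0.0028 -0.0011 -0.06 0 0 0" --pt "-0.0028 -0.0011 -0.06 0 0 0" --pt "-0.0028 -0.0011 -0.06 0 0 0" --pt "-0.0028 -0.0011 -0.06 0 0 0"

```text
clock: 21.22
tcp_pos: [0.4058, 0.3732, 0.0709]
orientation: [-1.037, 2.964, 0.001]
contact_force: [0.1, -0.0, -1.0]
grip_width: 0.0372
gripper_force: 41.0
```

Call:
step_arm --pt "0 0 0 0 0 0" --pt "0 0 0 0 0 0" --pt "0 0 0 0 0 0" --pt "0 0 0 0 0 0" --pt "0 0 0 0 0 0"

```text
clock: 21.63
tcp_pos: [0.4057, 0.3726, 0.0701]
orientation: [-1.037, 2.965, 0.0]
contact_force: [0.5, -0.2, -0.8]
grip_width: 0.037
gripper_force: 41.0
```

Run:
```python
from h import *
go([*ch(*BAY[4]),.060],CH[1]+np.pi/2,"bay4"); o=r.get_obs(); print(o["tcp_pos"])
```

```text
bay4 shift [ 0.0014  0.0008 -0.0169] turn [-0.0001  0.0001  0.    ] | curyaw 2.244 j7 0.82 z-tilt -1.0000
[0.40568522 0.37265    0.07013425]
```

Home height is TCP ≈ 0.051. I'll step down while watching the force.

Call:
step_arm --pt "0.0012 0.0007 -0.006 0 0 0" --pt "0.0012 0.0007 -0.012 0 0 0" --pt "0.0012 0.0007 -0.014 0 0 0" --pt "0.0012 0.0007 -0.014 0 0 0"

```text
clock: 21.97
tcp_pos: [0.4065, 0.373, 0.061]
orientation: [1.037, -2.965, -0.0]
contact_force: [1.0, 0.0, -2.6]
grip_width: 0.0369
gripper_force: 41.1
```

Call:
step_arm --pt "0 0 -0.004 0 0 0" --pt "0 0 -0.007 0 0 0" --pt "0 0 -0.007 0 0 0"

```text
clock: 22.22
tcp_pos: [0.4064, 0.3732, 0.057]
orientation: [-1.037, 2.965, 0.001]
contact_force: [1.6, 1.8, -1.9]
grip_width: 0.037
gripper_force: 41.1
```

Call:
step_arm --pt "0 0 -0.002 0 0 0" --pt "0 0 -0.005 0 0 0" --pt "0 0 -0.005 0 0 0"

```text
clock: 22.47
tcp_pos: [0.4064, 0.3731, 0.0541]
orientation: [-1.037, 2.965, 0.0]
contact_force: [1.6, 0.9, -2.4]
grip_width: 0.0374
gripper_force: 41.1
```

Call:
step_arm --pt "0 0 -0.002 0 0 0" --pt "0 0 -0.0033 0 0 0" --pt "0 0 -0.0033 0 0 0"

```text
clock: 22.72
tcp_pos: [0.4064, 0.3731, 0.0523]
orientation: [-1.037, 2.965, 0.0]
contact_force: [1.0, 1.7, -1.4]
grip_width: 0.037
gripper_force: 41.2
```

Call:
step_arm --pt "0 0 -0.002 0 0 0" --pt "0 0 -0.003 0 0 0" --pt "0 0 -0.003 0 0 0"

```text
clock: 22.97
tcp_pos: [0.4064, 0.3732, 0.0514]
orientation: [-1.037, 2.965, -0.001]
contact_force: [-0.7, -1.8, 9.6]
grip_width: 0.0371
gripper_force: 42.3
```

Call:
step_arm --pt "0 0 0 0 0 0" --pt "0 0 0 0 0 0" --pt "0 0 0 0 0 0" --pt "0 0 0 0 0 0" --jaw 0.3

```text
clock: 23.3
tcp_pos: [0.406, 0.3727, 0.0502]
orientation: [1.037, -2.965, 0.001]
contact_force: [-0.5, -0.3, -0.3]
grip_width: 0.0593
gripper_force: 0.0
```

Call:
step_arm --pt "0 0 0.04 0 0 0" --pt "0 0 0.1 0 0 0" --pt "0 0 0.16 0 0 0" --pt "0 0 0.22 0 0 0" --pt "0 0 0.28 0 0 0"

```text
clock: 23.72
tcp_pos: [0.4057, 0.3727, 0.2199]
orientation: [1.038, -2.964, 0.0]
contact_force: [1.3, -0.5, 0.9]
grip_width: 0.0595
gripper_force: 0.0
```

Call:
step_arm --pt "0.02 -0.05 0.08 0 0 -0.02" --pt "0.04 -0.11 0.1 0 0 -0.04" --pt "0.06 -0.17 0.1 0 0 -0.06" --pt "0.08 -0.23 0.1 0 0 -0.08" --pt "0.1 -0.29 0.1 0 0 -0.1" --jaw 0

```text
clock: 24.13
tcp_pos: [0.4666, 0.1973, 0.2792]
orientation: [-0.556, 3.091, -0.001]
contact_force: [0.7, -0.5, -0.1]
grip_width: 0.0856
gripper_force: 0.0
```

Call:
step_arm --pt "0.02 -0.06 0 0 0 -0.02" --pt "0.04 -0.12 0 0 0 -0.04" --pt "0.06 -0.18 0 0 0 -0.07" --pt "0.08 -0.24 0 0 0 -0.1" --pt "0.1 -0.3 0 0 0 -0.12"

```text
clock: 24.55
tcp_pos: [0.5262, 0.0171, 0.2785]
orientation: [-0.036, -3.141, 0.001]
contact_force: [1.6, -0.1, -0.2]
grip_width: 0.0855
gripper_force: 0.0
```

Call:
step_arm --pt "0.02 -0.06 0 0 0 -0.02" --pt "0.04 -0.12 0 0 0 -0.04" --pt "0.06 -0.18 0 0 0 -0.07" --pt "0.08 -0.24 0 0 0 -0.1" --pt "0.1 -0.3 0 0 0 -0.12"

```text
clock: 24.97
tcp_pos: [0.5862, -0.1628, 0.2782]
orientation: [-0.624, -3.078, 0.0]
contact_force: [1.2, 1.2, 0.9]
grip_width: 0.0857
gripper_force: 0.0
```

Call:
step_arm --pt "0.02 -0.06 0 0 0 -0.02" --pt "0.04 -0.12 0 0 0 -0.05" --pt "0.06 -0.18 0 0 0 -0.0888" --pt "0.082 -0.24 0 0 0 -0.0888" --pt "0.082 -0.266 0 0 0 -0.0888"

```text
clock: 25.38
tcp_pos: [0.6356, -0.3264, 0.2771]
orientation: [-1.046, -2.962, 0.003]
contact_force: [-1.8, 0.2, -0.2]
grip_width: 0.085
gripper_force: 0.0
```

Call:
step_arm --pt "0 0 0 0 0 0" --pt "0 0 0 0 0 0" --pt "0 0 0 0 0 0" --pt "0 0 0 0 0 0" --pt "0 0 0 0 0 0"

```text
clock: 25.8
tcp_pos: [0.6357, -0.3186, 0.279]
orientation: [1.035, 2.966, 0.001]
contact_force: [0.2, -0.5, 1.5]
grip_width: 0.0855
gripper_force: 0.0
```

Run:
```python
from h import *
go([.6354,-.3208,.1],-.674+np.pi/2,"B"); o=r.get_obs(); t=o["tcp_pos"];print(o["tcp_pos"],o["joints"],o["clock"])
a=eyes.grab_frame("top")[:,:,::-1]; cv2.imwrite("pics/top7.png",a)
b=eyes.grab_frame("scene")[:,:,::-1]; cv2.imwrite("pics/scene7.png",b)
u=proj("scene",[.6354,-.3208,.016])[0].astype(int); s0=cv2.imread("pics/scene0.png")
print("Bdiff",cv2.absdiff(s0,b)[u[1]-10:u[1]+10,u[0]-14:u[0]+14].mean())
c=cv2.resize(a[194:310,120:238],None,fx=4,fy=4,interpolation=cv2.INTER_CUBIC)
for i in(4,6):boxlines(c,"top",ch(*BAY[i]),CH[1],.035,.055,120,194,4)
d=cv2.resize(b[205:300,390:490],None,fx=3,fy=3,interpolation=cv2.INTER_CUBIC)
for i in(4,6):boxlines(d,"scene",ch(*BAY[i]),CH[1],.035,.055,390,205,3)
d=cv2.copyMakeBorder(d,0,c.shape[0]-d.shape[0],0,0,cv2.BORDER_CONSTANT)
cv2.imwrite("pics/v7.png",cv2.hconcat([c,d]))
```

```text
B shift [-0.0005 -0.0037 -0.2983] turn [-0.0001  0.0001 -0.0008] | curyaw 0.899 j7 1.07 z-tilt -1.0000
[ 0.63571923 -0.31856053  0.27896539] [ 0.71827141  0.5677098  -0.53300218  1.38931435  0.29028751  1.26232875
  1.06569648] 25.8
Bdiff 3.7982142857142858
```

View pics/v7.png

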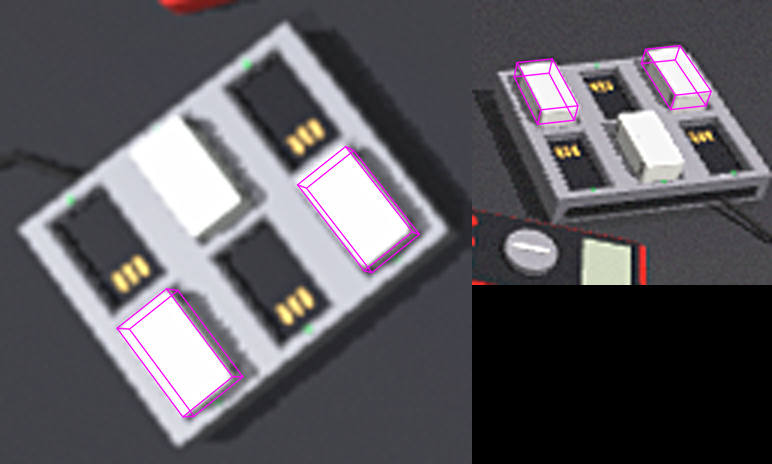

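Packs are seated in bays 4 and 6, matching the wireframes. Pack B hasn't moved, so I'll grasp it.

Call:
step_arm --pt "-0.0005 -0.0037 -0.06 0 0 0" --pt "-0.0005 -0.0037 -0.12 0 0 0" --pt "-0.0005 -0.0037 -0.18 0 0 0" --pt "-0.0005 -0.0037 -0.24 0 0 0" --pt "-0.0005 -0.0037 -0.3 0 0 0"

```text
clock: 26.32
tcp_pos: [0.6352, -0.3224, 0.0974]
orientation: [1.038, 2.964, -0.0]
contact_force: [0.3, -0.1, -0.3]
grip_width: 0.0856
gripper_force: 0.0
```

Call:
step_arm --pt "0 0 -0.05 0 0 0" --pt "0 0 -0.09 0 0 0" --pt "0 0 -0.118 0 0 0" --pt "0 0 -0.118 0 0 0" --pt "0 0 -0.118 0 0 0"

```text
clock: 26.73
tcp_pos: [0.6352, -0.3224, 0.0277]
orientation: [-1.038, -2.964, -0.0]
contact_force: [-0.3, 0.3, 0.9]
grip_width: 0.0853
gripper_force: 0.0
```

Call:
step_arm --pt "0 0 0 0 0 0" --pt "0 0 0 0 0 0" --pt "0 0 0 0 0 0" --pt "0 0 0 0 0 0"

```text
clock: 27.07
tcp_pos: [0.6359, -0.3232, 0.0292]
orientation: [1.038, 2.963, -0.0]
contact_force: [-0.2, 0.1, 0.0]
grip_width: 0.0855
gripper_force: 0.0
```

Call:
step_arm --pt "0 0 0 0 0 0" --pt "0 0 0 0 0 0" --pt "0 0 0 0 0 0" --pt "0 0 0 0 0 0" --pt "0 0 0 0 0 0" --jaw 1

```text
clock: 27.48
tcp_pos: [0.6354, -0.3228, 0.0279]
orientation: [1.039, 2.964, 0.0]
contact_force: [-0.1, 0.0, 0.1]
grip_width: 0.0373
gripper_force: 42.1
```

Call:
step_arm --pt "0 0 0 0 0 0" --pt "0 0 0 0 0 0"

```text
clock: 27.65
tcp_pos: [0.6354, -0.3228, 0.028]
orientation: [1.039, 2.964, 0.0]
contact_force: [-0.3, -0.1, 1.6]
grip_width: 0.0371
gripper_force: 42.3
```

Call:
step_arm --pt "0 0 0.03 0 0 0" --pt "0 0 0.09 0 0 0" --pt "0 0 0.15 0 0 0" --pt "0 0 0.21 0 0 0" --pt "0 0 0.26 0 0 0"

```text
clock: 28.07
tcp_pos: [0.6352, -0.3227, 0.1859]
orientation: [1.038, 2.964, 0.0]
contact_force: [0.2, 0.5, -1.8]
grip_width: 0.0373
gripper_force: 41.9
```

Call:
step_arm --pt "0 0 0.08 0 0 0" --pt "0 0 0.14 0 0 0" --pt "0 0 0.14 0 0 0" --pt "0 0 0.14 0 0 0" --pt "0 0 0.14 0 0 0"

```text
clock: 28.48
tcp_pos: [0.6346, -0.3227, 0.2668]
orientation: [-1.038, -2.964, 0.0]
contact_force: [0.2, -0.0, -1.2]
grip_width: 0.0373
gripper_force: 42.0
```

Run:
```python
from h import *
go([*ch(*BAY[1]),.27],CH[1]+np.pi/2,"bay1"); go([*ch(*BAY[3]),.27],CH[1]+np.pi/2,"bay3"); o=r.get_obs(); print(o["tcp_pos"],o["joints"])
```

```text
bay1 shift [-0.2706  1.2471  0.0054] turn [ 2.000e-04 -4.000e-04  4.288e-01] | curyaw 0.897 j7 1.06 z-tilt -1.0000
bay3 shift [-0.1251  1.0646  0.0054] turn [ 2.000e-04 -4.000e-04  4.288e-01] | curyaw 0.897 j7 1.06 z-tilt -1.0000
[ 0.63455916 -0.32273573  0.26676135] [ 0.72222065  0.57815849 -0.53006808  1.40019454  0.29622179  1.24388076
  1.06461701]
```

Call:
step_arm --pt "-0.006 0.05 0 0 0 0.02" --pt "-0.012 0.1 0 0 0 0.04" --pt "-0.018 0.16 0 0 0 0.06" --pt "-0.024 0.22 0 0 0 0.08" --pt "-0.03 0.28 0 0 0 0.11"

```text
clock: 28.9
tcp_pos: [0.6154, -0.1534, 0.265]
orientation: [-0.509, -3.096, -0.0]
contact_force: [0.1, -0.1, -1.1]
grip_width: 0.0369
gripper_force: 42.0
```

Call:
step_arm --pt "-0.006 0.06 0 0 0 0.025" --pt "-0.012 0.12 0 0 0 0.05" --pt "-0.018 0.18 0 0 0 0.075" --pt "-0.024 0.24 0 0 0 0.1" --pt "-0.03 0.3 0 0 0 0.12"

```text
clock: 29.32
tcp_pos: [0.5974, 0.0263, 0.2652]
orientation: [0.082, -3.136, 0.0]
contact_force: [0.9, 0.5, -1.0]
grip_width: 0.0368
gripper_force: 42.0
```

Call:
step_arm --pt "-0.006 0.06 0 0 0 0.025" --pt "-0.012 0.12 0 0 0 0.05" --pt "-0.018 0.18 0 0 0 0.075" --pt "-0.024 0.24 0 0 0 0.1" --pt "-0.03 0.3 0 0 0 0.12"

```text
clock: 29.73
tcp_pos: [0.5797, 0.2059, 0.2651]
orientation: [0.668, -3.065, 0.001]
contact_force: [0.8, -0.7, -1.1]
grip_width: 0.0373
gripper_force: 42.0
```

Call:
step_arm --pt "-0.01 0.05 0 0 0 0.025" --pt "-0.02 0.1 0 0 0 0.05" --pt "-0.0334 0.15 0 0 0 0.0788" --pt "-0.0334 0.1859 0 0 0 0.0788" --pt "-0.0334 0.1859 0 0 0 0.0788"

```text
clock: 30.15
tcp_pos: [0.5576, 0.322, 0.2655]
orientation: [1.048, -2.958, -0.006]
contact_force: [-0.2, -0.5, -0.9]
grip_width: 0.0371
gripper_force: 41.9
```

Call:
step_arm --pt "0 0 -0.06 0 0 0" --pt "0 0 -0.12 0 0 0" --pt "0 0 -0.18 0 0 0" --pt "0 0 -0.24 0 0 0" --pt "0 0 -0.28 0 0 0"

```text
clock: 30.57
tcp_pos: [0.5589, 0.3136, 0.0938]
orientation: [1.034, -2.959, 0.003]
contact_force: [-0.1, -0.2, -1.5]
grip_width: 0.0371
gripper_force: 41.9
```

Call:
step_arm --pt "0 0 -0.02 0 0 0" --pt "0 0 -0.02 0 0 0" --pt "0 0 -0.02 0 0 0" --pt "0 0 -0.02 0 0 0" --pt "0 0 -0.02 0 0 0"

```text
clock: 30.98
tcp_pos: [0.5621, 0.3175, 0.0897]
orientation: [-1.036, 2.963, 0.001]
contact_force: [-0.2, 0.1, -1.2]
grip_width: 0.037
gripper_force: 41.9
```

Call:
step_arm --pt "0 0 0 0 0 0" --pt "0 0 0 0 0 0" --pt "0 0 0 0 0 0" --pt "0 0 0 0 0 0"

```text
clock: 31.32
tcp_pos: [0.5613, 0.3168, 0.0882]
orientation: [-1.037, 2.965, -0.0]
contact_force: [-0.3, -0.7, -1.1]
grip_width: 0.0373
gripper_force: 41.9
```

Run:
```python
from h import *
go([*(ch(*BAY[3])+[.001,.0008]),.066],CH[1]+np.pi/2,"bay3"); o=r.get_obs(); print(o["tcp_pos"],o["joints"],o["clock"])
```

```text
bay3 shift [-0.0014  0.0001 -0.0369] turn [-0.0001  0.0002  0.    ] | curyaw 2.244 j7 1.13 z-tilt -1.0000
[0.56132928 0.3167729  0.0881635 ] [-0.04603237  0.75235536 -0.82150608  1.71024675  0.65047372  0.97308152
  1.12805868] 31.3167
```

Call:
step_arm --pt "-0.0014 0 -0.02 0 0 0" --pt "-0.0014 0 -0.0369 0 0 0" --pt "-0.0014 0 -0.0369 0 0 0" --pt "-0.0014 0 -0.0369 0 0 0" --pt "-0.0014 0 -0.0369 0 0 0"

```text
clock: 31.73
tcp_pos: [0.5601, 0.3167, 0.0652]
orientation: [1.037, -2.965, 0.0]
contact_force: [0.5, 0.3, -1.5]
grip_width: 0.0373
gripper_force: 41.9
```

Call:
step_arm --pt "0 0 0 0 0 0" --pt "0 0 0 0 0 0" --pt "0 0 0 0 0 0" --pt "0 0 0 0 0 0"

```text
clock: 32.07
tcp_pos: [0.5604, 0.3168, 0.0658]
orientation: [-1.037, 2.965, 0.0]
contact_force: [-0.3, 0.3, -1.3]
grip_width: 0.0372
gripper_force: 41.9
```

Call:
step_arm --pt "0 0 -0.004 0 0 0" --pt "0 0 -0.008 0 0 0" --pt "0 0 -0.01 0 0 0" --pt "0 0 -0.01 0 0 0"

```text
clock: 32.4
tcp_pos: [0.5601, 0.3165, 0.0591]
orientation: [1.037, -2.965, 0.0]
contact_force: [-0.2, 0.6, -0.6]
grip_width: 0.0368
gripper_force: 41.9
```

Call:
step_arm --pt "0 0 -0.003 0 0 0" --pt "0 0 -0.005 0 0 0" --pt "0 0 -0.005 0 0 0"

```text
clock: 32.65
tcp_pos: [0.5602, 0.3166, 0.0562]
orientation: [1.037, -2.965, 0.0]
contact_force: [0.6, -0.3, -0.5]
grip_width: 0.037
gripper_force: 41.9
```

Call:
step_arm --pt "0 0 -0.003 0 0 0" --pt "0 0 -0.004 0 0 0" --pt "0 0 -0.004 0 0 0"

```text
clock: 32.9
tcp_pos: [0.5602, 0.3166, 0.054]
orientation: [1.037, -2.965, 0.0]
contact_force: [-0.6, 0.3, -1.6]
grip_width: 0.0371
gripper_force: 41.9
```

Call:
step_arm --pt "0 0 -0.002 0 0 0" --pt "0 0 -0.0035 0 0 0" --pt "0 0 -0.005 0 0 0" --pt "0 0 -0.005 0 0 0"

```text
clock: 33.23
tcp_pos: [0.5603, 0.3167, 0.051]
orientation: [1.037, -2.965, -0.0]
contact_force: [0.1, -0.7, -1.6]
grip_width: 0.0369
gripper_force: 42.0
```

Call:
step_arm --pt "0 0 0 0 0 0" --pt "0 0 0 0 0 0" --pt "0 0 0 0 0 0" --pt "0 0 0 0 0 0" --jaw 0.4

```text
clock: 33.57
tcp_pos: [0.5604, 0.3168, 0.0514]
orientation: [-1.037, 2.965, 0.0]
contact_force: [-0.1, -0.1, 0.5]
grip_width: 0.0515
gripper_force: 0.0
```

Call:
step_arm --pt "0 0 0.04 0 0 0" --pt "0 0 0.1 0 0 0" --pt "0 0 0.16 0 0 0" --pt "0 0 0.22 0 0 0" --pt "0 0 0.28 0 0 0"

```text
clock: 33.98
tcp_pos: [0.56, 0.3167, 0.221]
orientation: [1.038, -2.965, -0.0]
contact_force: [0.1, 0.2, -0.3]
grip_width: 0.0514
gripper_force: 0.0
```

Call:
step_arm --pt "0 -0.02 0.06 0 0 -0.02" --pt "-0.01 -0.08 0.1 0 0 -0.04" --pt "-0.02 -0.14 0.1 0 0 -0.06" --pt "-0.03 -0.2 0.1 0 0 -0.08" --pt "-0.04 -0.26 0.1 0 0 -0.09" --jaw 0

```text
clock: 34.4
tcp_pos: [0.5359, 0.1594, 0.2799]
orientation: [-0.605, 3.081, -0.001]
contact_force: [0.8, -0.6, -0.1]
grip_width: 0.0853
gripper_force: 0.0
```

Call:
step_arm --pt "-0.01 -0.06 0 0 0 -0.02" --pt "-0.02 -0.12 0 0 0 -0.04" --pt "-0.03 -0.18 0 0 0 -0.06" --pt "-0.04 -0.24 0 0 0 -0.08" --pt "-0.04 -0.29 0 0 0 -0.09"

```text
clock: 34.82
tcp_pos: [0.5109, -0.0159, 0.2793]
orientation: [0.162, -3.137, 0.003]
contact_force: [0.3, -0.9, 0.0]
grip_width: 0.0852
gripper_force: 0.0
```

Call:
step_arm --pt "-0.01 -0.06 0 0 0 -0.02" --pt "-0.02 -0.12 0 0 0 -0.04" --pt "-0.032 -0.18 0 0 0 -0.062" --pt "-0.032 -0.23 0 0 0 -0.062" --pt "-0.032 -0.26 0 0 0 -0.062"

```text
clock: 35.23
tcp_pos: [0.492, -0.1735, 0.2792]
orientation: [-0.144, -3.138, 0.003]
contact_force: [0.6, 0.8, -0.4]
grip_width: 0.0854
gripper_force: 0.0
```

Call:
step_arm --pt "0 0 0 0 0 0" --pt "0 0 0 0 0 0" --pt "0 0 0 0 0 0" --pt "0 0 0 0 0 0" --pt "0 0 0 0 0 0"

```text
clock: 35.65
tcp_pos: [0.4933, -0.1677, 0.2793]
orientation: [0.133, 3.139, 0.0]
contact_force: [-0.7, 0.1, 0.0]
grip_width: 0.0853
gripper_force: 0.0
```

Run:
```python
from h import *
go([.493,-.1686,.028],-.087+np.pi/2,"C"); o=r.get_obs(); t=o["tcp_pos"];print(o["tcp_pos"],o["joints"],o["clock"])
a=eyes.grab_frame("top")[:,:,::-1]; cv2.imwrite("pics/top8.png",a)
b=eyes.grab_frame("scene")[:,:,::-1]; cv2.imwrite("pics/scene8.png",b)
s6,s7=cv2.imread("pics/top6.png"),cv2.imread("pics/scene7.png")
u=proj("scene",[.493,-.1686,.016])[0].astype(int); print("Cdiff",cv2.absdiff(s7,b)[u[1]-10:u[1]+10,u[0]-14:u[0]+14].mean())
for i in BAY: print(i,np.round(boxfit(a,ch(*BAY[i]),.035,.055,thr=215)[0]-[*ch(*BAY[i]),CH[1]+np.pi],4))
```

```text
C shift [-0.0006 -0.0014 -0.4188] turn [-0.0001  0.0001 -0.0007] | curyaw 1.486 j7 1.51 z-tilt -1.0000
[ 0.49333142 -0.16774373  0.27930935] [ 0.8423872   0.2715471  -0.74915624  1.84103095  0.20539672  1.10780558
  1.50517034] 35.65
Cdiff 2.655952380952381
1 [ 0.0004 -0.0026 -0.0925]
2 [0.0024 0.0062 0.0261]
3 [0.003  0.0044 0.0265]
4 [-0.0034  0.0094 -0.0172]
5 [-0.0007 -0.004  -0.016 ]
6 [0.0033 0.004  0.05  ]
```

Call:
step_arm --pt "-0.0006 -0.0014 -0.06 0 0 0" --pt "-0.0006 -0.0014 -0.12 0 0 0" --pt "-0.0006 -0.0014 -0.18 0 0 0" --pt "-0.0006 -0.0014 -0.24 0 0 0" --pt "-0.0006 -0.0014 -0.3 0 0 0"

```text
clock: 36.17
tcp_pos: [0.4929, -0.1697, 0.0978]
orientation: [0.136, 3.138, 0.0]
contact_force: [1.2, -0.6, 0.2]
grip_width: 0.0856
gripper_force: 0.0
```

Call:
step_arm --pt "0 0 -0.05 0 0 0" --pt "0 0 -0.09 0 0 0" --pt "0 0 -0.1188 0 0 0" --pt "0 0 -0.1188 0 0 0" --pt "0 0 -0.1188 0 0 0"

```text
clock: 36.58
tcp_pos: [0.4925, -0.1694, 0.0275]
orientation: [-0.135, -3.137, -0.001]
contact_force: [1.2, -0.3, 0.5]
grip_width: 0.0853
gripper_force: 0.0
```

Call:
step_arm --pt "0 0 0 0 0 0" --pt "0 0 0 0 0 0" --pt "0 0 0 0 0 0" --pt "0 0 0 0 0 0"

```text
clock: 36.92
tcp_pos: [0.4934, -0.1704, 0.029]
orientation: [0.137, 3.137, -0.001]
contact_force: [0.5, -0.2, 1.0]
grip_width: 0.0858
gripper_force: 0.0
```

Call:
step_arm --pt "0 0 0 0 0 0" --pt "0 0 0 0 0 0" --pt "0 0 0 0 0 0" --pt "0 0 0 0 0 0" --pt "0 0 0 0 0 0" --jaw 1

```text
clock: 37.33
tcp_pos: [0.4929, -0.1701, 0.0281]
orientation: [0.137, 3.138, -0.0]
contact_force: [-1.6, 0.0, 3.9]
grip_width: 0.0371
gripper_force: 40.8
```

Call:
step_arm --pt "0 0 0 0 0 0" --pt "0 0 0 0 0 0"

```text
clock: 37.5
tcp_pos: [0.4929, -0.1701, 0.0281]
orientation: [0.137, 3.138, -0.0]
contact_force: [-0.9, -0.5, 5.0]
grip_width: 0.0369
gripper_force: 40.9
```

Call:
step_arm --pt "0 0 0.03 0 0 0" --pt "0 0 0.09 0 0 0" --pt "0 0 0.15 0 0 0" --pt "0 0 0.21 0 0 0" --pt "0 0 0.26 0 0 0"

```text
clock: 37.92
tcp_pos: [0.4927, -0.1699, 0.1858]
orientation: [0.136, 3.138, 0.0]
contact_force: [0.5, -1.2, -1.4]
grip_width: 0.0373
gripper_force: 40.6
```

Call:
step_arm --pt "0 0 0.08 0 0 0" --pt "0 0 0.14 0 0 0" --pt "0 0 0.14 0 0 0" --pt "0 0 0.14 0 0 0" --pt "0 0 0.14 0 0 0"

```text
clock: 38.33
tcp_pos: [0.492, -0.1703, 0.267]
orientation: [-0.137, -3.137, 0.0]
contact_force: [-0.9, 1.1, -1.5]
grip_width: 0.037
gripper_force: 40.6
```

Run:
```python
from h import *
go([*ch(*BAY[1]),.27],CH[1]+np.pi/2,"bay1"); o=r.get_obs(); print(o["tcp_pos"],o["joints"])
```

```text
bay1 shift [-0.0329  0.993   0.0051] turn [ 2.000e-04 -4.000e-04  2.421e-01] | curyaw 1.483 j7 1.49 z-tilt -1.0000
[ 0.49195405 -0.17028715  0.26696665] [ 0.85004539  0.28646894 -0.7562303   1.85598756  0.2212409   1.08612567
  1.4931108 ]
```

Call:
step_arm --pt "0 0.05 0 0 0 0.01" --pt "0 0.1 0 0 0 0.02" --pt "-0.005 0.16 0 0 0 0.03" --pt "-0.005 0.22 0 0 0 0.05" --pt "-0.01 0.28 0 0 0 0.06"

```text
clock: 38.75
tcp_pos: [0.4853, -0.001, 0.2657]
orientation: [0.163, -3.134, -0.001]
contact_force: [0.8, 0.5, -1.4]
grip_width: 0.0375
gripper_force: 40.6
```

Call:
step_arm --pt "0 0.06 0 0 0 0.02" --pt "0 0.12 0 0 0 0.03" --pt "-0.005 0.18 0 0 0 0.05" --pt "-0.005 0.24 0 0 0 0.06" --pt "-0.01 0.29 0 0 0 0.07"

```text
clock: 39.17
tcp_pos: [0.4793, 0.1738, 0.2658]
orientation: [0.507, -3.097, -0.001]
contact_force: [-0.1, 0.4, -1.1]
grip_width: 0.0372
gripper_force: 40.6
```

Call:
step_arm --pt "0 0.06 0 0 0 0.02" --pt "0 0.12 0 0 0 0.03" --pt "-0.005 0.18 0 0 0 0.05" --pt "-0.005 0.23 0 0 0 0.06" --pt "-0.01 0.28 0 0 0 0.07"

```text
clock: 39.58
tcp_pos: [0.4738, 0.3408, 0.265]
orientation: [0.842, -3.022, 0.001]
contact_force: [0.7, 0.5, -1.5]
grip_width: 0.0371
gripper_force: 40.6
```

Call:
step_arm --pt "-0.003 0.05 0 0 0 0.02" --pt "-0.003 0.1 0 0 0 0.042" --pt "-0.003 0.143 0 0 0 0.042" --pt "-0.003 0.143 0 0 0 0.042" --pt "-0.003 0.143 0 0 0 0.042"

```text
clock: 40.0
tcp_pos: [0.4711, 0.4265, 0.2651]
orientation: [1.041, -2.959, 0.001]
contact_force: [-0.8, -0.7, -1.5]
grip_width: 0.037
gripper_force: 40.7
```

Call:
step_arm --pt "0 0 -0.06 0 0 0" --pt "0 0 -0.12 0 0 0" --pt "0 0 -0.18 0 0 0" --pt "0 0 -0.24 0 0 0" --pt "0 0 -0.28 0 0 0"

```text
clock: 40.42
tcp_pos: [0.4722, 0.4215, 0.0948]
orientation: [1.033, -2.961, 0.006]
contact_force: [-0.4, 0.2, -1.5]
grip_width: 0.0369
gripper_force: 40.7
```

Call:
step_arm --pt "0 0 -0.02 0 0 0" --pt "0 0 -0.02 0 0 0" --pt "0 0 -0.02 0 0 0" --pt "0 0 -0.02 0 0 0" --pt "0 0 -0.02 0 0 0"

```text
clock: 40.83
tcp_pos: [0.4738, 0.4266, 0.09]
orientation: [-1.036, 2.963, 0.002]
contact_force: [-0.4, -0.1, -1.1]
grip_width: 0.0373
gripper_force: 40.6
```

Call:
step_arm --pt "0 0 0 0 0 0" --pt "0 0 0 0 0 0" --pt "0 0 0 0 0 0" --pt "0 0 0 0 0 0"

```text
clock: 41.17
tcp_pos: [0.4731, 0.4258, 0.0883]
orientation: [-1.037, 2.965, 0.0]
contact_force: [0.3, -0.2, -1.1]
grip_width: 0.0367
gripper_force: 40.6
```

Run:
```python
from h import *
go([*ch(*BAY[1]),.066],CH[1]+np.pi/2,"bay1"); o=r.get_obs(); print(o["tcp_pos"],o["joints"],o["clock"])
```

```text
bay1 shift [-0.0015 -0.0004 -0.0372] turn [-0.0001  0.0002  0.    ] | curyaw 2.244 j7 0.88 z-tilt -1.0000
[0.47311471 0.4257854  0.08829472] [-0.23721963  0.75727254 -0.86041318  1.72907212  0.67825763  0.97974046
  0.88335246] 41.1667
```

Call:
step_arm --pt "-0.0013 -0.0004 -0.02 0 0 0" --pt "-0.0013 -0.0004 -0.0369 0 0 0" --pt "-0.0013 -0.0004 -0.0369 0 0 0" --pt "-0.0013 -0.0004 -0.0369 0 0 0" --pt "-0.0013 -0.0004 -0.0369 0 0 0"

```text
clock: 41.58
tcp_pos: [0.4719, 0.4253, 0.0653]
orientation: [1.037, -2.964, 0.0]
contact_force: [0.7, 0.1, -1.0]
grip_width: 0.0369
gripper_force: 40.8
```

Call:
step_arm --pt "0 0 0 0 0 0" --pt "0 0 0 0 0 0" --pt "0 0 0 0 0 0" --pt "0 0 0 0 0 0"

```text
clock: 41.92
tcp_pos: [0.4723, 0.4255, 0.0659]
orientation: [-1.037, 2.965, 0.0]
contact_force: [0.1, 0.0, -1.4]
grip_width: 0.0376
gripper_force: 40.8
```

Call:
step_arm --pt "0 0 -0.004 0 0 0" --pt "0 0 -0.008 0 0 0" --pt "0 0 -0.01 0 0 0" --pt "0 0 -0.01 0 0 0"

```text
clock: 42.25
tcp_pos: [0.4721, 0.4253, 0.0593]
orientation: [1.037, -2.965, 0.0]
contact_force: [-0.0, -0.1, -1.1]
grip_width: 0.0372
gripper_force: 40.7
```

Call:
step_arm --pt "0 0 -0.003 0 0 0" --pt "0 0 -0.005 0 0 0" --pt "0 0 -0.005 0 0 0"

```text
clock: 42.5
tcp_pos: [0.472, 0.4253, 0.0564]
orientation: [1.037, -2.965, 0.0]
contact_force: [-0.6, 0.3, -1.2]
grip_width: 0.037
gripper_force: 40.7
```

Call:
step_arm --pt "0 0 -0.003 0 0 0" --pt "0 0 -0.004 0 0 0" --pt "0 0 -0.004 0 0 0"

```text
clock: 42.75
tcp_pos: [0.4721, 0.4254, 0.0542]
orientation: [1.037, -2.965, 0.0]
contact_force: [0.5, 0.4, -2.2]
grip_width: 0.0371
gripper_force: 40.7
```

Call:
step_arm --pt "0 0 -0.002 0 0 0" --pt "0 0 -0.0035 0 0 0" --pt "0 0 -0.005 0 0 0" --pt "0 0 -0.005 0 0 0"

```text
clock: 43.08
tcp_pos: [0.4722, 0.4255, 0.0513]
orientation: [1.037, -2.965, 0.0]
contact_force: [-0.4, -0.2, -1.6]
grip_width: 0.0372
gripper_force: 40.7
```

Call:
step_arm --pt "0 0 0 0 0 0" --pt "0 0 0 0 0 0" --pt "0 0 0 0 0 0" --pt "0 0 0 0 0 0" --jaw 0.4

```text
clock: 43.42
tcp_pos: [0.4722, 0.4256, 0.0515]
orientation: [-1.037, 2.965, 0.0]
contact_force: [-0.4, 0.6, -0.0]
grip_width: 0.0513
gripper_force: 0.0
```

Call:
step_arm --pt "0 0 0.04 0 0 0" --pt "0 0 0.1 0 0 0" --pt "0 0 0.16 0 0 0" --pt "0 0 0.22 0 0 0" --pt "0 0 0.28 0 0 0"

```text
clock: 43.83
tcp_pos: [0.4718, 0.4254, 0.2211]
orientation: [1.038, -2.965, -0.0]
contact_force: [0.5, 0.4, 0.1]
grip_width: 0.0512
gripper_force: 0.0
```

Call:
step_arm --pt "0 -0.02 0.06 0 0 -0.02" --pt "0 -0.08 0.1 0 0 -0.04" --pt "0 -0.14 0.1 0 0 -0.06" --pt "0.01 -0.2 0.1 0 0 -0.08" --pt "0.02 -0.26 0.1 0 0 -0.09" --jaw 0

```text
clock: 44.25
tcp_pos: [0.4839, 0.2682, 0.2801]
orientation: [-0.606, 3.081, -0.001]
contact_force: [0.7, 0.9, -0.9]
grip_width: 0.0852
gripper_force: 0.0
```

Call:
step_arm --pt "0.01 -0.06 0 0 0 -0.02" --pt "0.02 -0.12 0 0 0 -0.04" --pt "0.03 -0.18 0 0 0 -0.06" --pt "0.04 -0.24 0 0 0 -0.08" --pt "0.04 -0.3 0 0 0 -0.09"

```text
clock: 44.67
tcp_pos: [0.5087, 0.0875, 0.2796]
orientation: [-0.163, 3.136, 0.0]
contact_force: [0.8, -0.3, 0.1]
grip_width: 0.0855
gripper_force: 0.0
```

Call:
step_arm --pt "0 -0.06 0 0 0 0" --pt "0 -0.12 0 0 0 0" --pt "0 -0.18 0 0 0 0" --pt "0 -0.24 0 0 0 0" --pt "0 -0.3 0 0 0 0"

```text
clock: 45.08
tcp_pos: [0.5078, -0.0922, 0.2797]
orientation: [-0.169, 3.137, -0.001]
contact_force: [0.2, -0.8, 0.1]
grip_width: 0.0857
gripper_force: 0.0
```

Run:
```python
from h import *
o=r.get_obs(); print(o["tcp_pos"],o["joints"],o["clock"])
a=eyes.grab_frame("top")[:,:,::-1]; cv2.imwrite("pics/top9.png",a)
b=eyes.grab_frame("scene")[:,:,::-1]; cv2.imwrite("pics/scene9.png",b)
def crop(im,x0,y0,w,h,s):
    c=cv2.resize(im[y0:y0+h,x0:x0+w],None,fx=s,fy=s,interpolation=cv2.INTER_CUBIC)
    for x in range((x0//10+1)*10,x0+w,10): cv2.line(c,((x-x0)*s,0),((x-x0)*s,6),(0,255,255),1); cv2.putText(c,str(x),((x-x0)*s-10,16),0,.35,(0,255,255),1)
    for y in range((y0//10+1)*10,y0+h,10): cv2.line(c,(0,(y-y0)*s),(6,(y-y0)*s),(0,255,255),1); cv2.putText(c,str(y),(8,(y-y0)*s+4),0,.35,(0,255,255),1)
    return c
A=crop(a,238,220,52,80,6); B=crop(b,345,170,60,80,6)
# charger panel
C=cv2.resize(a[194:310,120:238],None,fx=1.9,fy=1.9,interpolation=cv2.INTER_CUBIC)
D=cv2.resize(b[205:300,390:490],(C.shape[1],240),interpolation=cv2.INTER_CUBIC)
E=cv2.vconcat([C,D]); E=cv2.copyMakeBorder(E,0,480-E.shape[0],0,0,cv2.BORDER_CONSTANT) if E.shape[0]<=480 else E[:480]
v=cv2.hconcat([A,B[:,:260],E]); print(v.shape); cv2.imwrite("pics/v9.png",v[:,:800])
```

```text
[ 0.50776955 -0.09218804  0.27966503] [ 0.77028687  0.28200078 -0.84192946  1.84760217  0.23410502  1.11392117
  1.52237741] 45.0833
(480, 796, 3)
```

View pics/v9.png

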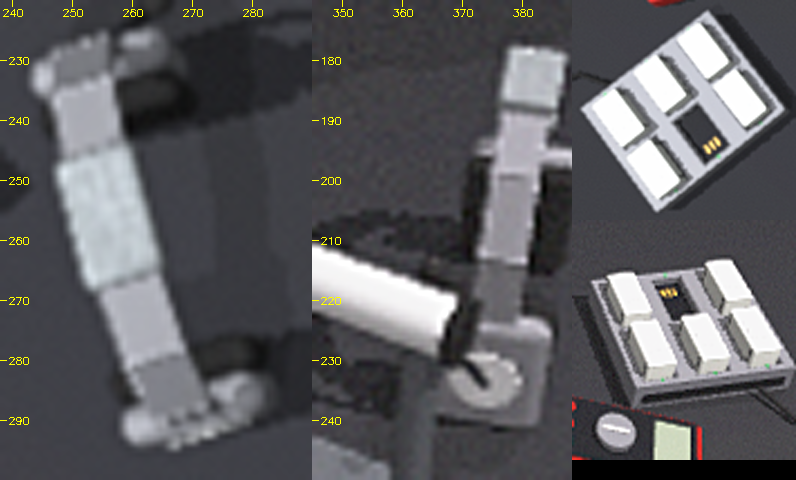

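All five packs sit level in the charger, with only bay 5 empty. The headset's crown pad has top corners at about (247.5,247.2), (259.7,243.7), (264.7,264.7) and (253.8,268.3).

Run:
```python
from h import *
np.set_printoptions(precision=4,suppress=True)
s,res=rect([(259.7,243.7),(264.7,264.7),(253.8,268.3),(247.5,247.2)],.172,.05,.03); print(s,res)
c=s[:2]; y=s[2]+np.pi/2
print("cups by top view",ray("top",[(249,227),(264,293)],.09))
print("scene proj crown top ctr",proj("scene",[*c,.172]),proj("scene",[*c,.163]))
go([*c,.27],y,"H"); print("unit y",np.cos(y),np.sin(y))
# bar in scene: end caps / axis check
print(proj("scene",[[.6566,.1707,.171],[.6516,-.0889,.171]]))
```

```text
[ 0.4567  0.1245 -2.8698] [1.1 2.5 2.3 1. ]
cups by top view [[0.5338 0.1555 0.09  ]
 [0.3744 0.1179 0.09  ]]
scene proj crown top ctr [[380.4302 181.1821]] [[380.0974 183.5958]]
H shift [-0.0848  0.3705 -0.0147] turn [ 0.0008 -0.0003  0.0555] | curyaw 1.668 j7 1.52 z-tilt -1.0000
unit y 0.2685013046045073 -0.9632793205637074
[[367.9997 224.5883]
 [286.2668 193.649 ]]
```

Call:
step_arm --pt "-0.02 0.06 0 0 0 0.02" --pt "-0.04 0.12 0 0 0 0.04" --pt "-0.06 0.18 0 0 0 0.0525" --pt "-0.08 0.24 0 0 0 0.0525" --pt "-0.0848 0.3 0 0 0 0.0525"

```text
clock: 45.6
tcp_pos: [0.4552, 0.0913, 0.2795]
orientation: [0.428, -3.112, 0.003]
contact_force: [1.1, -0.2, 0.2]
grip_width: 0.0853
gripper_force: 0.0
```

Call:
step_arm --pt "0 0.05 0 0 0 0" --pt "0 0.07 -0.05 0 0 0" --pt "0 0.07 -0.05 0 0 0" --pt "0 0.07 -0.05 0 0 0" --pt "0 0.07 -0.05 0 0 0" --jaw 0 --squeeze 60

```text
clock: 46.02
tcp_pos: [0.4574, 0.131, 0.2498]
orientation: [0.426, -3.112, 0.0]
contact_force: [-0.7, -0.3, -0.2]
grip_width: 0.0852
gripper_force: 0.0
```

Call:
step_arm --pt "0 0 0 0 0 0" --pt "0 0 0 0 0 0" --pt "0 0 0 0 0 0" --pt "0 0 0 0 0 0" --pt "0 0 0 0 0 0"

```text
clock: 46.43
tcp_pos: [0.4575, 0.1311, 0.2496]
orientation: [-0.425, 3.112, -0.0]
contact_force: [-0.0, 0.0, -0.6]
grip_width: 0.0854
gripper_force: 0.0
```

Run:
```python
from h import *
go([.4567,.1245,.1715],.262+np.pi/2,"H"); o=r.get_obs(); print(o["tcp_pos"],o["joints"],o["clock"])
```

```text
H shift [-0.0013 -0.011  -0.1302] turn [ 0.      0.0002 -0.0031] | curyaw 1.842 j7 1.18 z-tilt -1.0000
[0.45749747 0.13110639 0.24963415] [ 0.44881915  0.27466344 -0.98742562  1.9623207   0.26588282  1.04061702
  1.1848086 ] 46.4333
```

Call:
step_arm --pt "-0.0013 -0.011 0 0 0 0" --pt "-0.0013 -0.011 -0.03 0 0 0" --pt "-0.0013 -0.011 -0.07 0 0 0" --pt "-0.0013 -0.011 -0.11 0 0 0" --pt "-0.0013 -0.011 -0.125 0 0 0"

```text
clock: 46.85
tcp_pos: [0.455, 0.1234, 0.1718]
orientation: [0.426, -3.109, 0.001]
contact_force: [-1.0, -0.4, 0.5]
grip_width: 0.0854
gripper_force: 0.0
```

Call:
step_arm --pt "0 0 -0.005 0 0 0" --pt "0 0 -0.005 0 0 0" --pt "0 0 -0.005 0 0 0" --pt "0 0 -0.005 0 0 0" --pt "0 0 -0.005 0 0 0"

```text
clock: 47.27
tcp_pos: [0.4572, 0.1251, 0.1724]
orientation: [-0.426, 3.111, -0.0]
contact_force: [0.2, -0.1, 1.5]
grip_width: 0.0857
gripper_force: 0.0
```

Call:
step_arm --pt "0 0 0 0 0 0" --pt "0 0 0 0 0 0" --pt "0 0 0 0 0 0"

```text
clock: 47.52
tcp_pos: [0.4567, 0.1249, 0.1716]
orientation: [-0.426, 3.112, -0.0]
contact_force: [0.6, 0.2, 0.2]
grip_width: 0.0852
gripper_force: 0.0
```

Call:
step_arm --pt "0 0 0 0 0 0" --pt "0 0 0 0 0 0" --pt "0 0 0 0 0 0" --pt "0 0 0 0 0 0" --pt "0 0 0 0 0 0" --jaw 1

```text
clock: 47.93
tcp_pos: [0.4566, 0.1252, 0.1716]
orientation: [-0.427, 3.112, 0.0]
contact_force: [0.2, 0.5, 0.1]
grip_width: 0.0285
gripper_force: 59.4
```

Call:
step_arm --pt "0 0 0 0 0 0" --pt "0 0 0 0 0 0" --pt "0 0 0 0 0 0"

```text
clock: 48.18
tcp_pos: [0.4566, 0.1252, 0.1716]
orientation: [-0.427, 3.112, 0.001]
contact_force: [-1.1, 1.5, 3.2]
grip_width: 0.0283
gripper_force: 60.0
```

Call:
step_arm --pt "0 0 0.015 0 0 0" --pt "0 0 0.04 0 0 0" --pt "0 0 0.07 0 0 0" --pt "0 0 0.1 0 0 0" --pt "0 0 0.13 0 0 0"

```text
clock: 48.6
tcp_pos: [0.4559, 0.1245, 0.25]
orientation: [0.427, -3.111, 0.0]
contact_force: [0.2, 0.4, -2.2]
grip_width: 0.0284
gripper_force: 59.7
```

Call:
step_arm --pt "0 0 0.04 0 0 0" --pt "0 0 0.08 0 0 0" --pt "0 0 0.12 0 0 0" --pt "0 0 0.16 0 0 0" --pt "0 0 0.2 0 0 0"

```text
clock: 49.02
tcp_pos: [0.4557, 0.1245, 0.3704]
orientation: [0.427, -3.111, 0.001]
contact_force: [0.2, -0.6, -2.4]
grip_width: 0.0285
gripper_force: 59.7
```

Call:
step_arm --pt "0 0 0.02 0 0 0" --pt "0 0 0.04 0 0 0" --pt "0 0 0.04 0 0 0" --pt "0 0 0.04 0 0 0" --pt "0 0 0.04 0 0 0"

```text
clock: 49.43
tcp_pos: [0.4559, 0.1244, 0.392]
orientation: [0.426, -3.11, 0.0]
contact_force: [0.4, -0.4, -2.5]
grip_width: 0.0284
gripper_force: 59.7
```

Run:
```python
from h import *
go([.6552,.096,.385],-.019+np.pi/2,"bar"); o=r.get_obs(); print(o["tcp_pos"],o["joints"],o["clock"])
```

```text
bar shift [ 0.3322 -0.0473 -0.0116] turn [ 0.     -0.0008 -0.0928] | curyaw 1.843 j7 1.36 z-tilt -1.0000
[0.45589423 0.12439871 0.39197312] [ 0.56686968  0.1176677  -1.02744237  1.76123463  0.10319029  1.32288273
  1.36006785] 49.4333
```

Call:
step_arm --pt "0.02 0 0 0 0 -0.01" --pt "0.05 -0.01 0 0 0 -0.02" --pt "0.09 -0.02 0 0 0 -0.03" --pt "0.13 -0.03 0 0 0 -0.04" --pt "0.17 -0.03 0 0 0 -0.05"

```text
clock: 49.85
tcp_pos: [0.5594, 0.1048, 0.3913]
orientation: [0.176, -3.134, 0.002]
contact_force: [0.5, -1.0, -1.8]
grip_width: 0.0286
gripper_force: 59.7
```

Call:
step_arm --pt "0.04 0 0 0 0 -0.01" --pt "0.08 -0.01 0 0 0 -0.02" --pt "0.12 -0.0173 0 0 0 -0.03" --pt "0.15 -0.0173 0 0 0 -0.043" --pt "0.162 -0.0173 0 0 0 -0.043"

```text
clock: 50.27
tcp_pos: [0.6575, 0.0953, 0.3901]
orientation: [-0.036, -3.138, 0.0]
contact_force: [-0.7, -1.1, -3.0]
grip_width: 0.0281
gripper_force: 59.7
```

Call:
step_arm --pt "0 0 0 0 0 0" --pt "0 0 0 0 0 0" --pt "0 0 0 0 0 0" --pt "0 0 0 0 0 0" --pt "0 0 0 0 0 0"

```text
clock: 50.68
tcp_pos: [0.655, 0.0966, 0.3939]
orientation: [0.03, 3.141, -0.001]
contact_force: [0.5, -0.7, -2.2]
grip_width: 0.029
gripper_force: 59.7
```

Run:
```python
from h import *
go([.6552,.096,.205],-.019+np.pi/2,"bar"); o=r.get_obs(); t=o["tcp_pos"]; print(t,o["joints"],o["clock"],o["moment"])
b=eyes.grab_frame("scene")[:,:,::-1]; cv2.imwrite("pics/scene10.png",b)
a=eyes.grab_frame("top")[:,:,::-1]; cv2.imwrite("pics/top10.png",a)
def wire(c,n,x0,y0,s,t,yaw):
    X=np.array([np.cos(yaw),np.sin(yaw)])
    k=t-[0,0,.0085]
    boxlines(c,n,k[:2],yaw,k[2]-.009,k[2]+.009,x0,y0,s,size=(.05,.03))
    for q in(-1,1): boxlines(c,n,k[:2]+q*.066*X,yaw,k[2]-.163,k[2]-.091,x0,y0,s,(0,255,0),(.034,.062))
    P=proj(n,[[.6566,.1707,.171],[.6516,-.0889,.171]])
    p=np.round(((P-[x0,y0]+.5)*s-.5)).astype(int); cv2.line(c,tuple(map(int,p[0])),tuple(map(int,p[1])),(0,0,255),1)
out=[]
for n,im,x0,y0,w,h in(("scene",b,270,60,130,190),("top",a,220,110,130,190)):
    s=3; c=cv2.resize(im[y0:y0+h,x0:x0+w],None,fx=s,fy=s,interpolation=cv2.INTER_CUBIC); wire(c,n,x0,y0,s,t,-.019); out.append(c)
cv2.imwrite("pics/v10.png",cv2.hconcat(out))
```

```text
bar shift [ 0.0004 -0.0011 -0.3148] turn [ 0.0002  0.0001 -0.    ] | curyaw 1.552 j7 1.03 z-tilt -1.0000
[0.65496958 0.09664307 0.39385289] [ 0.32219475  0.4909945  -0.86471575  1.34304562  0.36950234  1.47155547
  1.03365709] 50.6833 [ 0.06386123 -0.00770081 -0.02076812]
```

View pics/v10.png

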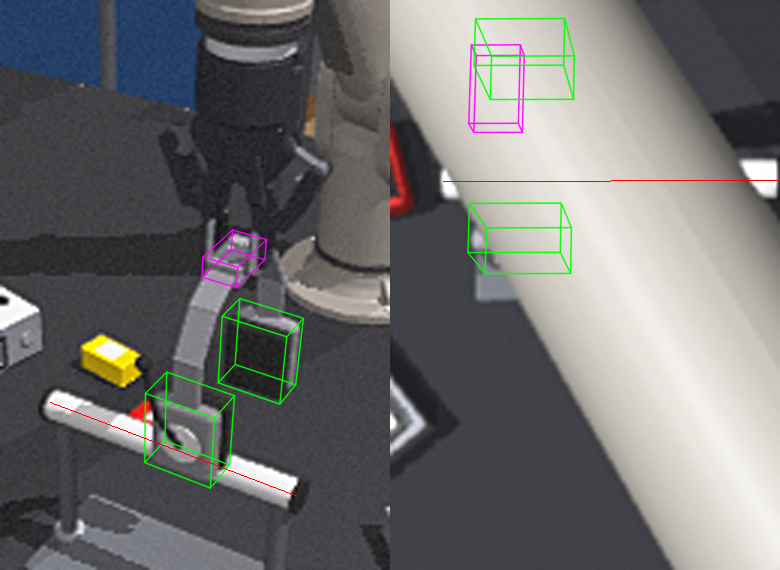

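The headset hangs level in the gripper and straddles the bar line, matching the model. I'll lower it.

Call:
step_arm --pt "0 0 -0.02 0 0 0" --pt "0 0 -0.06 0 0 0" --pt "0 0 -0.1 0 0 0" --pt "0 0 -0.14 0 0 0" --pt "0 0 -0.18 0 0 0"

```text
clock: 51.2
tcp_pos: [0.6552, 0.0962, 0.2835]
orientation: [-0.031, -3.141, 0.0]
contact_force: [-0.1, -0.0, -2.4]
grip_width: 0.0286
gripper_force: 59.7
```

Call:
step_arm --pt "0 0 -0.03 0 0 0" --pt "0 0 -0.06 0 0 0" --pt "0 0 -0.09 0 0 0" --pt "0 0 -0.11 0 0 0" --pt "0 0 -0.11 0 0 0"

```text
clock: 51.62
tcp_pos: [0.6539, 0.0955, 0.2157]
orientation: [-0.031, -3.136, 0.002]
contact_force: [-1.2, -0.6, -3.3]
grip_width: 0.0283
gripper_force: 59.7
```

Call:
step_arm --pt "0 0 0 0 0 0" --pt "0 0 0 0 0 0" --pt "0 0 0 0 0 0" --pt "0 0 0 0 0 0" --pt "0 0 0 0 0 0"

```text
clock: 52.03
tcp_pos: [0.6561, 0.0966, 0.2203]
orientation: [0.031, 3.14, 0.0]
contact_force: [-0.6, 0.1, -1.8]
grip_width: 0.0284
gripper_force: 59.7
```

Run:
```python
from h import *
go([.6547,.096,.205],-.019+np.pi/2,"bar"); print(r.get_obs()["tcp_pos"])
```

```text
bar shift [-0.0023 -0.001  -0.0254] turn [-0.      0.0004  0.0002] | curyaw 1.551 j7 0.95 z-tilt -1.0000
[0.65608156 0.09660233 0.22026994]
```

Call:
step_arm --pt "-0.0015 0 -0.01 0 0 0" --pt "-0.0015 0 -0.02 0 0 0" --pt "-0.0015 0 -0.024 0 0 0" --pt "-0.0015 0 -0.024 0 0 0" --pt "-0.0015 0 -0.024 0 0 0"

```text
clock: 52.45
tcp_pos: [0.6546, 0.0964, 0.2045]
orientation: [-0.031, -3.141, 0.0]
contact_force: [-0.8, 0.3, -2.0]
grip_width: 0.0288
gripper_force: 59.7
```

Call:
step_arm --pt "0 0 -0.003 0 0 0" --pt "0 0 -0.004 0 0 0" --pt "0 0 -0.004 0 0 0"

```text
clock: 52.7
tcp_pos: [0.6548, 0.0965, 0.2025]
orientation: [-0.031, -3.141, -0.0]
contact_force: [0.4, -0.6, -1.9]
grip_width: 0.0286
gripper_force: 59.7
```

Call:
step_arm --pt "0 0 -0.002 0 0 0" --pt "0 0 -0.003 0 0 0" --pt "0 0 -0.003 0 0 0"

```text
clock: 52.95
tcp_pos: [0.6547, 0.0964, 0.2006]
orientation: [-0.031, -3.141, 0.0]
contact_force: [-0.3, 0.2, -3.4]
grip_width: 0.0285
gripper_force: 59.7
```

Call:
step_arm --pt "0 0 -0.002 0 0 0" --pt "0 0 -0.002 0 0 0" --pt "0 0 -0.002 0 0 0"

```text
clock: 53.2
tcp_pos: [0.655, 0.0965, 0.2002]
orientation: [0.031, 3.141, -0.0]
contact_force: [-1.5, -1.5, 3.4]
grip_width: 0.0289
gripper_force: 60.3
```

Call:
step_arm --pt "0 0 -0.002 0 0 0" --pt "0 0 -0.002 0 0 0" --pt "0 0 -0.002 0 0 0"

```text
clock: 53.45
tcp_pos: [0.6551, 0.0965, 0.1999]
orientation: [0.031, 3.14, -0.001]
contact_force: [-3.7, -1.5, 8.6]
grip_width: 0.0284
gripper_force: 61.1
```

Call:
step_arm --pt "-0.001 0 0 0 0 0" --pt "-0.001 0 0 0 0 0" --pt "-0.001 0 0 0 0 0" --pt "-0.001 0 0 0 0 0" --jaw 0.55

```text
clock: 53.78
tcp_pos: [0.6542, 0.0965, 0.1981]
orientation: [-0.031, -3.141, -0.0]
contact_force: [-0.9, -1.3, 0.4]
grip_width: 0.0382
gripper_force: 0.0
```

Call:
step_arm --pt "0 0 0.01 0 0 0" --pt "0 0 0.03 0 0 0" --pt "0 0 0.06 0 0 0" --pt "0 0 0.1 0 0 0" --pt "0 0 0.15 0 0 0"

```text
clock: 54.2
tcp_pos: [0.6536, 0.0963, 0.289]
orientation: [-0.03, -3.139, 0.0]
contact_force: [1.1, 0.0, 0.4]
grip_width: 0.0385
gripper_force: 0.0
```

Call:
step_arm --pt "-0.02 -0.04 0.05 0 0 0" --pt "-0.05 -0.09 0.1 0 0 0" --pt "-0.08 -0.14 0.1 0 0 0" --pt "-0.11 -0.2 0.1 0 0 0" --pt "-0.14 -0.26 0.1 0 0 0"

```text
clock: 54.62
tcp_pos: [0.5697, -0.06, 0.3504]
orientation: [0.029, 3.139, -0.001]
contact_force: [0.9, -0.8, 0.5]
grip_width: 0.0387
gripper_force: 0.0
```

Call:
step_arm --pt "-0.02 -0.06 0 0 0 0" --pt "-0.04 -0.12 0 0 0 0" --pt "-0.06 -0.18 0 0 0 0" --pt "-0.06 -0.24 0 0 0 0" --pt "-0.06 -0.3 0 0 0 0"

```text
clock: 55.03
tcp_pos: [0.5335, -0.2412, 0.3502]
orientation: [0.031, 3.14, -0.003]
contact_force: [0.7, 0.1, 0.1]
grip_width: 0.0386
gripper_force: 0.0
```

Run:
```python
from h import *
o=r.get_obs(); print(o["tcp_pos"],o["clock"])
b=eyes.grab_frame("scene")[:,:,::-1]; cv2.imwrite("pics/scene11.png",b)
a=eyes.grab_frame("top")[:,:,::-1]; cv2.imwrite("pics/top11.png",a)
c0=np.array([.6547,.0965]);yaw=-.019;X=np.array([np.cos(yaw),np.sin(yaw)])
s0,t0=cv2.imread("pics/scene9.png"),cv2.imread("pics/top9.png")
for n,im,ref in(("top",a,t0),("scene",b,s0)):
    for nm,P in dict(crown=[*c0,.201],cup1=[*(c0+.083*X),.065],cup2=[*(c0-.083*X),.065]).items():
        u=proj(n,P)[0]; x,y=np.round(u).astype(int); print(n,nm,np.round(u,1),im[y-1:y+2,x-1:x+2].reshape(-1,3).mean(0).round(),"was",ref[y-1:y+2,x-1:x+2].reshape(-1,3).mean(0).round())
# motion blob of headset in top view: changed region bbox near the bar
d=cv2.absdiff(a,t0).max(2)>25; print("top changed bbox near bar", [ (m[1].min()+230,m[1].max()+230,m[0].min()+120,m[0].max()+120) for m in [np.where(cv2.morphologyEx(d[120:225,230:352].astype(np.uint8),cv2.MORPH_OPEN,np.ones((3,3))))]])
P=np.array([[*(c0+q*.083*X+w*.031*np.array([-X[1],X[0]])),z] for q in(-1,1) for w in(-1,1) for z in(.03,.10)])
print("expected cups bbox",proj("top",P).min(0),proj("top",P).max(0))
```

```text
[ 0.53352173 -0.24123078  0.35016064] 55.0333
top crown [267.6 166.6] [218. 212. 203.] was [254. 254. 254.]
top cup1 [274.7 150. ] [126. 121. 119.] was [62. 58. 57.]
top cup2 [273.5 213. ] [194. 191. 188.] was [68. 62. 62.]
scene crown [343.6 206.4] [190. 186. 182.] was [72. 66. 69.]
scene cup1 [327.  261.4] [74. 71. 73.] was [114. 109. 106.]
scene cup2 [353.9 226.5] [49. 49. 51.] was [75. 70. 72.]
top changed bbox near bar [(np.int64(260), np.int64(351), np.int64(144), np.int64(224))]
expected cups bbox [259.26727989 145.6893838 ] [287.682584   215.30705358]
```

Call:
step_arm --pt "0 -0.05 0 0 0 0" --pt "0 -0.1 0 0 0 0" --pt "0 -0.15 0 0 0 0" --pt "0 -0.15 0 0 0 0" --pt "0 -0.15 0 0 0 0"

```text
clock: 55.55
tcp_pos: [0.5339, -0.3312, 0.3487]
orientation: [0.036, 3.141, 0.0]
contact_force: [-0.4, 2.1, 0.1]
grip_width: 0.0384
gripper_force: 0.0
```

Call:
step_arm --pt "0 0 0 0 0 0" --pt "0 0 0 0 0 0" --pt "0 0 0 0 0 0" --pt "0 0 0 0 0 0" --pt "0 0 0 0 0 0"

```text
clock: 55.97
tcp_pos: [0.5344, -0.3287, 0.3486]
orientation: [0.029, 3.141, -0.0]
contact_force: [-0.5, 0.0, -0.3]
grip_width: 0.0383
gripper_force: 0.0
```

Run:
```python
from h import *
a=eyes.grab_frame("top")[:,:,::-1]; b=eyes.grab_frame("scene")[:,:,::-1]
a1,b1=cv2.imread("pics/top11.png"),cv2.imread("pics/scene11.png"); t0,s0=cv2.imread("pics/top0.png"),cv2.imread("pics/scene0.png")
print("headset still: top",cv2.absdiff(a,a1)[140:222,255:292].max(2).mean(),"scene",cv2.absdiff(b,b1)[185:280,300:370].max(2).mean(), "noise", cv2.absdiff(a,a1)[270:330,300:350].max(2).mean())
for n,(x,y,w,h) in dict(multimeter=(152,145,78,52),tape=(390,132,36,36),red=(352,118,22,32)).items(): print(n,cv2.absdiff(a,t0)[y:y+h,x:x+w].max(2).mean().round(2))
print("spool scene",cv2.absdiff(b,s0)[188:212,195:217].max(2).mean().round(2))
# expected edges of crown pad & cups in top view vs. image, scan along headset x (image column) and y
c0=np.array([.6547,.0965]);yaw=-.019;X=np.array([np.cos(yaw),np.sin(yaw)]);Y=np.array([-X[1],X[0]])
f=lambda q,w,z:np.round(proj("top",[*(c0+q*X+w*Y),z])[0],1)
print("exp pad ends",f(.025,0,.201),f(-.025,0,.201),"sides",f(0,.015,.201),f(0,-.015,.201)); print("cups outer top",f(.083,0,.101),f(-.083,0,.101),"cup2 sides",f(-.083,.031,.1),f(-.083,-.031,.1))
g=a.mean(2).astype(int)
print("col269 rows138-222",list(g[138:222,269])); print("row166 cols",list(g[166,250:292])); print("row206",list(g[206,250:296])); print("row150",list(g[150,250:296]))
```

```text
headset still: top 1.6512854317732366 scene 4.453082706766917 noise 1.5453333333333332
multimeter 8.22
tape 5.19
red 7.33
spool scene 6.7
exp pad ends [267.8 155.9] [267.3 177.3] sides [260.9 166.6] [274.2 166.6]
cups outer top [273.2 145.6] [271.9 210.5] cup2 sides [259.3 210.6] [284.6 210.6]
col269 rows138-222 [np.int64(68), np.int64(69), np.int64(67), np.int64(68), np.int64(67), np.int64(89), np.int64(113), np.int64(112), np.int64(116), np.int64(145), np.int64(171), np.int64(171), np.int64(168), np.int64(169), np.int64(170), np.int64(170), np.int64(169), np.int64(149), np.int64(156), np.int64(198), np.int64(199), np.int64(198), np.int64(201), np.int64(200), np.int64(198), np.int64(196), np.int64(206), np.int64(212), np.int64(208), np.int64(207), np.int64(207), np.int64(202), np.int64(205), np.int64(203), np.int64(198), np.int64(199), np.int64(199), np.int64(191), np.int64(163), np.int64(138), np.int64(177), np.int64(199), np.int64(198), np.int64(196), np.int64(197), np.int64(197), np.int64(195), np.int64(194), np.int64(194), np.int64(193), np.int64(193), np.int64(194), np.int64(19
[... 1753 characters left out ...]
.int64(88), np.int64(88)]
row150 [np.int64(68), np.int64(68), np.int64(69), np.int64(68), np.int64(66), np.int64(61), np.int64(59), np.int64(59), np.int64(60), np.int64(58), np.int64(58), np.int64(85), np.int64(151), np.int64(194), np.int64(176), np.int64(170), np.int64(169), np.int64(169), np.int64(169), np.int64(168), np.int64(169), np.int64(170), np.int64(170), np.int64(155), np.int64(111), np.int64(126), np.int64(129), np.int64(141), np.int64(158), np.int64(144), np.int64(143), np.int64(133), np.int64(105), np.int64(104), np.int64(103), np.int64(67), np.int64(58), np.int64(61), np.int64(60), np.int64(60), np.int64(60), np.int64(60), np.int64(59), np.int64(59), np.int64(60), np.int64(60)]
```

Run:
```python
from h import *
a=eyes.grab_frame("top")[:,:,::-1]; b=eyes.grab_frame("scene")[:,:,::-1]
t0,s0=cv2.imread("pics/top0.png"),cv2.imread("pics/scene0.png")
def sh(p,q,x,y,w,h): return np.round(cv2.phaseCorrelate(*[np.float64(cv2.cvtColor(i[y:y+h,x:x+w].copy(),6)) for i in(q,p)]),2) if 0 else [np.round(v,2) for v in cv2.phaseCorrelate(*[np.float64(cv2.cvtColor(np.ascontiguousarray(i[y:y+h,x:x+w]),6)) for i in(q,p)])]
for n,z in dict(multimeter=(152,145,78,52),tape=(390,132,36,36),C2=(155,222,30,36)).items(): print(n,sh(a,t0,*z))
print("spool",sh(b,s0,192,186,26,28),"tape s",sh(b,s0,210,220,36,28))
```

```text
multimeter [array([0.03, 0.03]), np.float64(0.98)]
tape [array([ 0.02, -0.05]), np.float64(0.94)]
C2 [array([0.44, 0.1 ]), np.float64(0.82)]
spool [array([ 0.46, -0.15]), np.float64(0.98)] tape s [array([ 0.36, -0.04]), np.float64(0.98)]
```

Bystanders haven't moved, and everything is in place and at rest.

```bash
python3 -c "
from bench import r
print(r.hand_in())"
```

```text
the job is handed in; nothing more can be done
None
```

I handed the job in at about 56 s: the toggle went off before I took the battery out, that battery and all three loose packs are seated in bays 1, 3, 4 and 6, the one headset present hangs over the bar, and the multimeter, spool and tape were left untouched; no verdict came back.

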